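# Weigh a batch of sherds and stamp its ticket

### The job

With the stylus, press the scale's zero button (round recess, next to the display) fully down while the pan is still empty; then sweep every loose sherd on the bench with the wooden pusher until all lie fully inside the fenced weighing pan, without lifting them or touching them with the gripper or stylus, and take the pusher off the pan. With all the sherds and nothing else on the pan, press the store button (square recess) fully down with the stylus (never press zero with a sherd on the pan, nor store while one is off it), and after that press the ticket stamp's lever down to its stop with the gripper and let it spring back. Finish with the sherds still in the pan, the stylus hanging back in its stand and the pusher standing upright on its pad and lined up with it, the pot, jar and brush left alone.

Things in the scene. Friction and masses are not known exactly. Their poses are not given: they have to be found in the camera images.
- pan: Weighing pan: a steel plate flush with the bench (no step), 160 mm deep (its x, -80 to +80) by 190 mm wide (its y, -95 to +95). A fixed fence 30 mm high, 5 mm thick stands just outside those limits on three sides; the fourth side, at its x = -80 mm, is the open mouth: pieces are swept in along the pan's +x. Origin at the plate's centre, at bench height.
- console: Scale readout, fixed grey box 130 x 90 x 40 mm (x, y, z), origin under its centre. On top along its x: dark display at +40 mm, ROUND recess 14 mm across at 0 (zero button, next to the display), SQUARE recess 14 mm wide at -44 mm (store button, away from the display). In each a spring button sits 7 mm below the top, too deep and narrow for fingers.
- zero (a joint): Travel of the zero button (round recess next to the display), m: 0 released, 0.005 fully down. Spring: starts to move at about 1.1 N, fully down at 4 N; it springs back.
- store (a joint): Travel of the store button (square recess, away from the display), m: 0 released, 0.005 fully down. Same spring.
- zero_top (a point): Centre of the zero button's top face, 33 mm above the bench when released (7 mm below the console's top); moves down with the button.
- store_top (a point): Centre of the store button's top face, 33 mm above the bench when released; moves down with the button.
- stylus: Steel stylus, 115 mm, 60 g, upright, tip down in the stand. Origin at the tip's end, z up its axis. From the tip: 6 mm diameter point to 16 mm, 8 mm shaft to 45 mm, 26 mm collar from 45 to 50 mm, round handle of 16 mm diameter from 50 to 115 mm; grip it at about 85 mm. In the stand the collar lies on the stand's top and the tip hangs 7 mm above the bench.
- stylus_tip (a point): The end of the stylus's point (same place as the stylus's origin).
- stand: Fixed wooden stylus stand, a block 50 x 50 x 52 mm, origin under its centre, with a 16 mm square hole straight down through its middle; the stylus hangs in it loosely by its collar.
- pad: Thin dark rubber parking pad for the pusher, 60 mm (x) by 150 mm (y), flush with the bench, nothing to bump into. Origin at its centre. It marks where the pusher stands at the start and must stand at the end.
- pusher: Wooden pusher, 220 g, stands upright by itself. Origin at bench level under the blade's centre; pushes towards its +x. Blade 24 mm thick (x), 130 mm wide (y), 32 mm high; at each end a 12 mm wide wing reaches forward to x = +32 mm. On its middle an upright handle 22 mm thick (x), 44 mm wide (y), from 32 to 105 mm height: grip from above across the 22 mm at about 85 mm height.
- stamp: Hand stamp for the find ticket, fixed: base 110 x 50 x 10 mm, hinge block at its +x end to 48 mm height, and a spring lever that rises from there towards its -x at 0.3 rad, ending in a black press pad 38 mm wide, 30 mm long. Origin under the base's centre.
- stamp_lever (a joint): Angle of the stamp's lever, rad: 0 up (released), 0.3 down at its stop, where it lies level. Spring at the press pad: about 3.5 N to start, 9 N at the stop; springs back.
- stamp_tip (a point): Middle of the press pad's top face, 79 mm above the bench when up and 54 mm at the stop; moves with the lever: push straight down on it with the fingertips.
- pot: Bystander: terracotta bowl, 90 mm across, 55 mm high; leave it alone. Origin under its centre.
- jar: Bystander: amber glass jar with white cap, 56 mm across, 85 mm high; leave it alone. Origin under its centre.
- brush: Bystander: hand brush lying flat, 170 mm long; leave it alone.
- sherd0: Loose terracotta pot sherd, a flat angular chip about 40 mm across and 14 to 18 mm thick, about 30 g, lying on the bench between the pad and the pan. Origin at its underside's centre. Five to seven of the seven sherds are present; absent ones have no pose.
- sherd1: Loose terracotta pot sherd, a flat angular chip about 40 mm across and 14 to 18 mm thick, about 30 g, lying on the bench between the pad and the pan. Origin at its underside's centre. Five to seven of the seven sherds are present; absent ones have no pose.
- sherd2: Loose terracotta pot sherd, a flat angular chip about 40 mm across and 14 to 18 mm thick, about 30 g, lying on the bench between the pad and the pan. Origin at its underside's centre. Five to seven of the seven sherds are present; absent ones have no pose.
- sherd3: Loose terracotta pot sherd, a flat angular chip about 40 mm across and 14 to 18 mm thick, about 30 g, lying on the bench between the pad and the pan. Origin at its underside's centre. Five to seven of the seven sherds are present; absent ones have no pose.
- sherd4: Loose terracotta pot sherd, a flat angular chip about 40 mm across and 14 to 18 mm thick, about 30 g, lying on the bench between the pad and the pan. Origin at its underside's centre. Five to seven of the seven sherds are present; absent ones have no pose.
- sherd5: Loose terracotta pot sherd, a flat angular chip about 40 mm across and 14 to 18 mm thick, about 30 g, lying on the bench between the pad and the pan. Origin at its underside's centre. Five to seven of the seven sherds are present; absent ones have no pose.
- sherd6: Loose terracotta pot sherd, a flat angular chip about 40 mm across and 14 to 18 mm thick, about 30 g, lying on the bench between the pad and the pan. Origin at its underside's centre. Five to seven of the seven sherds are present; absent ones have no pose.
Things that resemble listed ones, but are neither listed nor needed, are in the scene too. What is meant by the stylus is not purple, and is the larger of those in its own colour.

How it is judged:
By the outcome, as a careful person would: the job done as asked, in the order asked, and still so for the second after the job is handed in, with the robot touching nothing.
Of sherd0, sherd1, sherd2, sherd3, sherd4, sherd5, sherd6 only 5 to 7 are there at a start; the rules pass over those that are not, and their reading is None.
At some moment in a run one of sherd0, sherd1, sherd2, sherd3, sherd4, sherd5, sherd6 may be knocked a few centimetres aside while the robot is not near it.
It also fails if it takes over 208 s, if anything falls off the work surface, if the arm or the gripper's body presses on something with over 40 N, if the wrist force passes 120 N, or if a joint passes its speed limit or range.

### The arm

A 6-joint arm with a two-finger parallel gripper is mounted at the origin on the work surface. World frame = base frame: x ahead of the robot, y to its left, z up, the work surface at z = 0. Lengths are in m, angles in rad, forces in N, time in s.
With the tool pointing down it reaches from about 0.325 to 0.9 m from the base axis. Payload 6.1 kg.
Tool frame: the origin (TCP) lies midway between the tips of the shut fingers; the grasp point (between the pads) lies 19 mm behind it (manip.tcp_to_grasp is the distance from the TCP to the grasp point, in m); z points along the fingers, y is the line along which they close (so a half turn about z gives the same grasp; the last joint's range is limited). The gripper opens to 85 mm and grips with 20 to 120 N. Pads are 22 mm wide; open, the fingers measure 114 mm over their backs; the gripper's body (76 mm by 85 mm) begins 54 mm behind the grasp point. The pads swing forward as they close: fully open they stand 13 mm farther back than shut.
Start: joints at [1.197, 0.22, 1.526, -0, 1.395, -0.126], TCP at [0.153, 0.606, 0.231] pointing down, gripper open.
Joint ranges: [-2.98, 2.98], [-0.91, 2.08], [0.09, 2.57], [-1.24, 4.39], [0.2, 2.65], [-2.68, 2.68]. Speed limits (rad/s): [2.57, 2.57, 3.01, 3.14, 3.14, 3.14].

### API

Orientations are given as a unit quaternion [x, y, z, w].
In Python, from cell import manip gives the robot as it stands. The module is installed in compiled form; this text tells all that it offers.
- The arm moves only by the tool arm_command, never from a script. Its argument "increments" is a list of rows, each a list of 7 numbers: the shift along the tool's x, y, z in cm, then the turn, a rotation vector about the tool's x, y, z in degrees, then the closure, from 0 (fully open) to 1 (shut). In form: [[tx, ty, tz, wx, wy, wz, jaw], ...]. A call has 1 to 8 rows; each row is the pose to reach, as a shift and turn from the pose commanded when the call began, along the tool's axes at that moment; what a row does not reach only later rows make up. A row lasts 1/10 s, in which the tool goes at most 50 mm and 8.59 degrees, less where a joint would pass 70% of its speed; a pose out of reach is approached as far as the arm can. A call with a gripper value outside its range is refused whole. The fingers move at their own pace and stop on an object; "force" is the grip in N (left out, the last holds). Time passes only in rows, so rows that repeat a pose let the fingers close. It gives the time, the measured TCP pose, the force, the opening and the grip force at its end, in the units of the state.
- manip.get_state(): the state, without advancing time (a new reading comes with each control period).
- manip.snapshot(name): name is "side" or "top" or "wrist"; returns a dict with "color" (400x640x3 uint8, red, green, blue), "depth" (400x640 float32, m along the optical axis (not along the pixel's ray), 0 where there is no reading), "K" (3x3 intrinsics, pixels), "world_to_cam" (4x4, takes a point from world to camera coordinates). Camera axes: x right, y up, looking along -z (the intrinsics and any distortion apply to the point x, -y, -z); pixel columns grow to the right and rows downward; lengths in m; the calibration is good to about 2 mm. A picture is of the moment at which its call begins.
- manip.finish_job(): hands the job in; it is judged then, once.
The state is a dict: "clock": time; "qpos": joint angles; "qvel": joint speeds; "tau": joint torques, N m; "ee_pos": TCP position; "orientation": TCP orientation; "force": force on the tool from outside, world axes, zero at the start; "torque": the same for the moment, N m; "gripper_width": finger opening in m; "gripper_force": force on a finger pad.
Only numpy, scipy, OpenCV 4.12 (cv2) and the standard library are available. Lean on these libraries where they do the work, as an engineer would, in place of code of your own. Each camera call takes 0.05 s, during which the arm holds its last target. There are 200 camera calls.

## Working session

There is one attempt and no reset: what is moved stays moved. The work goes in short steps, Python scripts to look and compute and a tool call to move; the robot and the scene stay as the last step left them, time stands still between calls to the robot, and variables do not carry over. Pictures are saved under pics/ and viewed, at most 14 in all, crops included, and the job is handed in when it is done.

Besides the shell and the picture viewer there is one more tool, called after ">>>" by a JSON object that holds its "name" and its "arguments", one argument or row to a line. arm_command: Moves the arm, as the interface text tells. Its arguments: {"type":"object","properties":{"increments":{"type":"array","items":{"type":"array","items":{"type":"number"}}},"force":{"type":"number"}},"required":["increments"]}

```bash
mkdir -p pics; cat > h.py <<'E'
import numpy as np, cv2, pickle
from cell import manip
def snap(n,save=None):
    s=manip.snapshot(n)
    if save: cv2.imwrite(f'pics/{save}.png',s['color'][:,:,::-1])
    return s
def ray(s,u,v):
    K=s['K'];M=np.linalg.inv(s['world_to_cam'])
    d=np.array([(u-K[0,2])/K[0,0],-(v-K[1,2])/K[1,1],-1.])
    return M[:3,3],M[:3,:3]@d
def onplane(s,u,v,z):
    o,d=ray(s,u,v);return o+d*(z-o[2])/d[2]
def cloud(s):
    K=s['K'];M=np.linalg.inv(s['world_to_cam'])
    v,u=np.mgrid[0:400,0:640];D=s['depth']
    P=np.stack([(u-K[0,2])/K[0,0]*D,-(v-K[1,2])/K[1,1]*D,-D],-1)
    return P@M[:3,:3].T+M[:3,3]
def proj(s,p):
    c=s['world_to_cam']@np.append(p,1);K=s['K']
    return K[0,0]*c[0]/-c[2]+K[0,2],K[1,1]*c[1]/c[2]+K[1,2]
def st():
    s=manip.get_state();print('t',round(s['clock'],2),'p',np.round(s['ee_pos'],4),'q',np.round(s['orientation'],4),'F',np.round(s['force'],1),'w',round(s['gripper_width'],4),'gf',round(s['gripper_force'],1));return s
E
python3 - <<'E'
from h import *
for n in('top','side'):
    s=snap(n,n+'0');pickle.dump(s,open(n+'0.pkl','wb'))
    M=np.linalg.inv(s['world_to_cam']);print(n,M.round(3).tolist(),s['K'].round(1).tolist(),s.keys())
    P=cloud(s);print((s['depth']>0).mean(),np.median(P[...,2]))
st()
E
```

```text
top [[-0.015, 0.982, -0.19, 0.366], [-1.0, -0.018, -0.01, -0.038], [-0.013, 0.19, 0.982, 1.09], [0.0, 0.0, 0.0, 1.0]] [[390.8, 0.0, 318.4], [0.0, 390.8, 199.6], [0.0, 0.0, 1.0]] dict_keys(['color', 'depth', 'K', 'world_to_cam'])
0.996125 0.0004511305425505263
side [[0.75, 0.379, -0.543, 0.004], [-0.662, 0.432, -0.613, -0.683], [0.003, 0.818, 0.575, 0.679], [0.0, 0.0, 0.0, 1.0]] [[361.8, 0.0, 318.4], [0.0, 361.8, 200.6], [0.0, 0.0, 1.0]] dict_keys(['color', 'depth', 'K', 'world_to_cam'])
0.99607421875 0.0025092032040434087
t 0.1 p [0.1531 0.6054 0.2303] q [ 1.236e-01  9.923e-01 -8.000e-04 -2.000e-04] F [ 0.6 -0.8  0.8] w 0.0855 gf 0.0
```

View pics/top0.png

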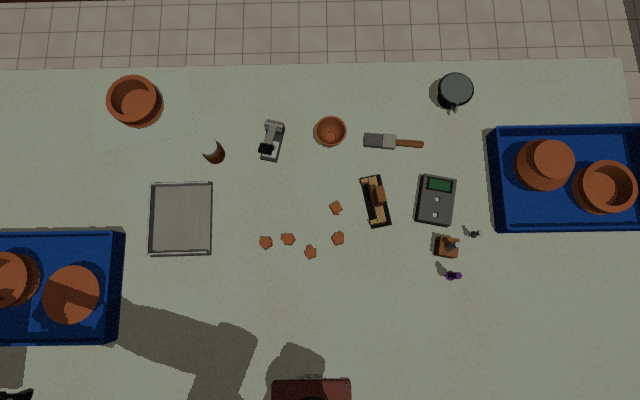

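View pics/side0.png

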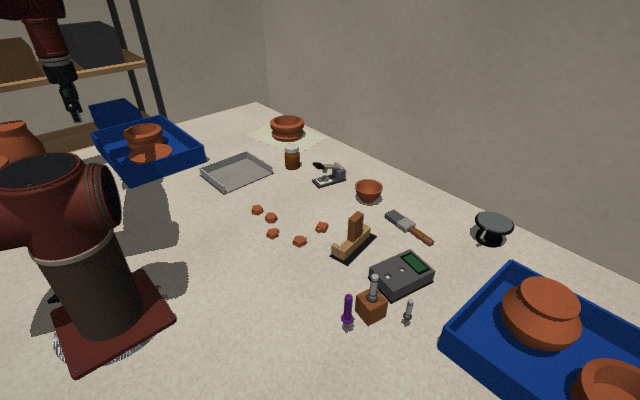

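The top view shows the pan at (181,218), sherds at (265,242), (288,239), (310,252), (338,238) and (336,208), the pusher at (376,200), the console at (436,200), and the stamp at (271,140). There are three stylus candidates: grey in the stand (448,246), purple (453,275) and small grey (474,233). The one in the stand fits, being grey and the larger of the two greys. I'll confirm it in a crop and measure.

```bash
python3 - <<'E'
from h import *
T=pickle.load(open('top0.pkl','rb'));S=pickle.load(open('side0.pkl','rb'))
a=cv2.resize(T['color'][150:290,355:495],None,fx=2.8,fy=4*.7,interpolation=cv2.INTER_CUBIC)
b=cv2.resize(S['color'][230:340,325:465],None,fx=2.8,fy=2.8,interpolation=cv2.INTER_CUBIC)
b=cv2.copyMakeBorder(b,0,a.shape[0]-b.shape[0],0,0,cv2.BORDER_CONSTANT)
cv2.imwrite('pics/crop1.png',np.hstack([a,b])[:,:,::-1])
for n,s in(('T',T),('S',S)):
    P=cloud(s);m=((P[...,2]>.008)&(P[...,2]<.25)&(P[...,0]>.25)&(P[...,0]<.75)&(abs(P[...,1])<.5)).astype(np.uint8)
    k,L,stt,c=cv2.connectedComponentsWithStats(m)
    for i in range(1,k):
        if stt[i,4]<25: continue
        Q=P[L==i];z=np.percentile(Q[:,2],97)
        R=Q[Q[:,2]>z-.008][:,:2].astype(np.float32)
        r=cv2.minAreaRect(R*1000)
        print(n,c[i].round(),'n',stt[i,4],'z',z.round(3),'mean',Q.mean(0).round(3),'toprect',np.round(r[0]),np.round(r[1]),round(r[2]),'col',s['color'][L==i].mean(0).round())
E
```

```text
T [269. 148.] n 397 z 0.083 mean [0.717 0.108 0.046] toprect [709. 114.] [38. 31.] 78 col [63. 63. 57.]
T [331. 141.] n 141 z 0.058 mean [ 0.736 -0.064  0.041] toprect [735. -64.] [81. 30.] 90 col [92. 52. 31.]
T [211. 150.] n 483 z 0.088 mean [0.708 0.264 0.067] toprect [715. 270.] [47. 49.] 89 col [94. 88. 75.]
T [392. 143.] n 464 z 0.023 mean [ 0.736 -0.24   0.018] toprect [ 736. -245.] [169.  28.] 88 col [86. 73. 60.]
T [436. 200.] n 1737 z 0.044 mean [ 0.564 -0.348  0.039] toprect [ 567. -351.] [ 91. 131.] 78 col [59. 62. 55.]
T [376. 199.] n 628 z 0.107 mean [ 0.567 -0.182  0.052] toprect [ 571. -187.] [44. 22.] 10 col [89. 68. 42.]
T [165. 215.] n 700 z 0.033 mean [0.537 0.398 0.024] toprect [530. 363.] [200. 167.] 1 col [85. 84. 79.]
T [336. 207.] n 111 z 0.02 mean [ 0.551 -0.075  0.016] toprect [551. -76.] [32. 27.] 30 col [117.  69.  43.]
T [338. 238.] n 126 z 0.019 mean [ 0.467 -0.079  0.015] toprect [468. -78.] [30. 36.] 88 col [115.  67.  42.]
T [476. 233.] n 70 z 0.087 mean [ 0.468 -0.439  0.06 ] toprect [ 469. -440.] [10. 10.] 86 col [65. 65. 60.]
T [288. 238.] n 130 z
[... 1441 characters left out ...]
. -246.] [171.  27.] 89 col [106.  87.  73.]
S [321. 226.] n 94 z 0.019 mean [ 0.552 -0.079  0.015] toprect [552. -78.] [37. 27.] 26 col [137.  79.  52.]
S [272. 232.] n 86 z 0.017 mean [ 0.429 -0.006  0.014] toprect [432.  -3.] [37. 29.] 31 col [139.  79.  52.]
S [300. 240.] n 106 z 0.018 mean [ 0.467 -0.083  0.015] toprect [468. -82.] [33. 34.] 32 col [138.  79.  52.]
S [392. 283.] n 2943 z 0.099 mean [ 0.518 -0.365  0.042] toprect [ 437. -371.] [15. 15.] 68 col [77. 70. 61.]
S [347. 311.] n 284 z 0.116 mean [ 0.36  -0.371  0.075] toprect [ 363. -369.] [15. 14.] 46 col [73. 41. 83.]
S [408. 311.] n 152 z 0.086 mean [ 0.468 -0.444  0.056] toprect [ 470. -443.] [10. 11.] 71 col [95. 92. 90.]
```

View pics/crop1.png

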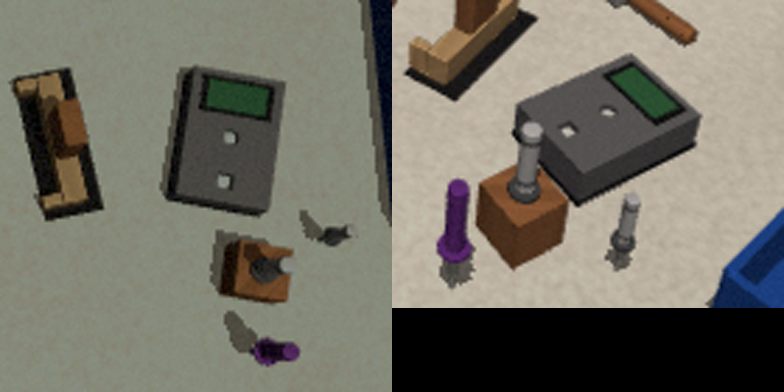

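The crop confirms it: the grey stylus stands in the wooden stand (crop 525,160) and is larger than the loose grey one. The purple one is excluded. Next I'll work out the transit.

```bash
cat >> h.py <<'E'
from scipy.spatial.transform import Rotation as Ro
def Rt(a): # tool pointing down, tool y at world angle a (deg)
    a=np.radians(a);y=np.array([np.cos(a),np.sin(a),0]);z=np.array([0,0,-1.]);return np.stack([np.cross(y,z),y,z],1)
def legs(*way,p=None,R=None):
    s=manip.get_state()
    p=s['ee_pos'] if p is None else p; R=Ro.from_quat(s['orientation']).as_matrix() if R is None else R
    for w in way:
        Q=Rt(w[3]);t=R.T@(np.array(w[:3])-p)*100;r=Ro.from_matrix(R.T@Q).as_rotvec(degrees=True)
        print('leg',w,'->',t.round(2),r.round(1))
        if len(w)>4: p,R=np.array(w[:3]),Q   # new call begins
E
python3 - <<'E'
from h import *
st()
legs((.40,.35,.25,20,1),(.5,.05,.25,-40,1),(.44,-.36,.25,-80,1))
E
```

```text
t 0.1 p [0.1531 0.6054 0.2303] q [ 1.236e-01  9.923e-01 -8.000e-04 -2.000e-04] F [ 0.6 -0.8  0.8] w 0.0855 gf 0.0
leg (0.4, 0.35, 0.25, 20, 1) -> [-30.2  -18.71  -1.94] [-0.1  0.  55.8]
leg (0.5, 0.05, 0.25, -40, 1) -> [-31.61  -0.86   0.  ] [ 0.  0. 60.]
leg (0.44, -0.36, 0.25, -80, 1) -> [-35.26  21.76   0.  ] [ 0.  0. 40.]
```

>>> {"name": "arm_command", "arguments": {
  "increments": [
    [-30.2,-18.7,-1.9,0,0,56,0],
    [-30.2,-18.7,-1.9,0,0,56,0],
    [-30.2,-18.7,-1.9,0,0,56,0],
    [-30.2,-18.7,-1.9,0,0,56,0],
    [-30.2,-18.7,-1.9,0,0,56,0],
    [-30.2,-18.7,-1.9,0,0,56,0],
    [-30.2,-18.7,-1.9,0,0,56,0],
    [-30.2,-18.7,-1.9,0,0,56,0]
  ]
}}

```text
clock: 0.9
ee_pos: [0.4036, 0.3467, 0.2504]
orientation: [0.578, 0.816, -0.0, 0.001]
force: [-0.2, 0.7, -0.3]
gripper_width: 0.0853
gripper_force: 0.0
```

>>> {"name": "arm_command", "arguments": {
  "increments": [
    [-31.6,-0.9,0,0,0,60,0],
    [-31.6,-0.9,0,0,0,60,0],
    [-31.6,-0.9,0,0,0,60,0],
    [-31.6,-0.9,0,0,0,60,0],
    [-31.6,-0.9,0,0,0,60,0],
    [-31.6,-0.9,0,0,0,60,0],
    [-31.6,-0.9,0,0,0,60,0],
    [-31.6,-0.9,0,0,0,60,0]
  ]
}}

```text
clock: 1.7
ee_pos: [0.499, 0.0483, 0.2498]
orientation: [0.908, 0.419, -0.0, -0.0]
force: [-0.5, 1.0, 0.3]
gripper_width: 0.0853
gripper_force: 0.0
```

>>> {"name": "arm_command", "arguments": {
  "increments": [
    [-35.3,21.8,0,0,0,40,0.4],
    [-35.3,21.8,0,0,0,40,0.4],
    [-35.3,21.8,0,0,0,40,0.4],
    [-35.3,21.8,0,0,0,40,0.4],
    [-35.3,21.8,0,0,0,40,0.4],
    [-35.3,21.8,0,0,0,40,0.4],
    [-35.3,21.8,0,0,0,40,0.4],
    [-35.3,21.8,0,0,0,40,0.4]
  ]
}}

```text
clock: 2.5
ee_pos: [0.44, -0.3455, 0.2501]
orientation: [0.996, 0.088, 0.0, -0.0]
force: [1.6, 0.7, 0.5]
gripper_width: 0.0513
gripper_force: 0.0
```

```bash
python3 - <<'E'
from h import *
st()
s=snap('wrist','w1');pickle.dump(s,open('w1.pkl','wb'))
print(np.linalg.inv(s['world_to_cam']).round(3).tolist(),s['K'].round(1).tolist())
st()
E
```

```text
t 2.5 p [ 0.44   -0.3455  0.2501] q [ 9.961e-01  8.820e-02  2.000e-04 -4.000e-04] F [1.6 0.7 0.5] w 0.0513 gf 0.0
[[0.176, 0.931, 0.319, 0.522], [-0.984, 0.167, 0.056, -0.33], [-0.001, -0.324, 0.946, 0.392], [0.0, 0.0, 0.0, 1.0]] [[317.0, 0.0, 317.5], [0.0, 317.0, 197.0], [0.0, 0.0, 1.0]]
t 2.55 p [ 0.4381 -0.3526  0.2499] q [ 9.963e-01  8.610e-02 -7.000e-04  2.000e-03] F [-4.3 -3.   0.5] w 0.0512 gf 0.0
```

View pics/w1.png

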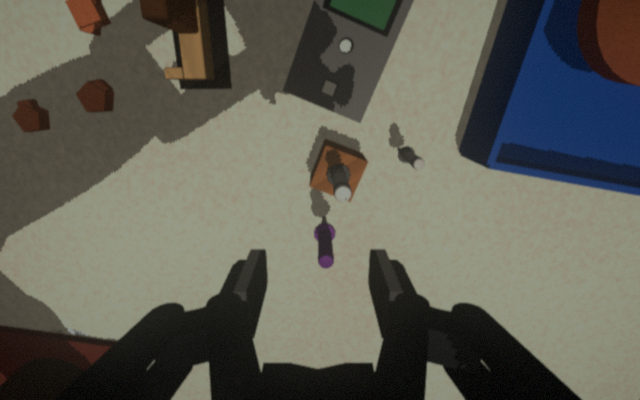

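The wrist view shows the stylus top at (343,193), the zero recess at (346,45), the store recess at (330,88) and the purple one at (325,262). The arm was still settling, so I'll re-measure at rest.

```bash
python3 - <<'E'
from h import *
s=snap('wrist');st()
T=pickle.load(open('top0.pkl','rb'));S=pickle.load(open('side0.pkl','rb'))
for n,c in(('W',s),('T',T),('S',S)):
    P=cloud(c);m=(P[...,2]>.112)&(P[...,2]<.13)&(np.hypot(P[...,0]-.437,P[...,1]+.369)<.02)
    print(n,'stylus',P[m].mean(0).round(4) if m.any() else None, m.sum())
    top=P[m];
    # stylus top pixel centre -> ray on z=.122
    if m.any():
        v,u=np.nonzero(m&(P[...,2]>.118));print('   top px',u.mean().round(1),v.mean().round(1),onplane(c,u.mean(),v.mean(),.122).round(4))
    # buttons
    hsv=cv2.cvtColor(c['color'],cv2.COLOR_RGB2HSV)
    box=(P[...,2]>.018)&(P[...,2]<.048)&(np.hypot(P[...,0]-.555,P[...,1]+.349)<.065)
    base=np.median(hsv[...,2][box]); b=(box&(hsv[...,2]>base*1.5)&(hsv[...,1]<70)).astype(np.uint8)
    k,L,q,ce=cv2.connectedComponentsWithStats(b)
    for i in range(1,k):
        if q[i,4]>6: print('   btn',q[i],ce[i].round(1),onplane(c,*ce[i],.033).round(4),'z',np.median(P[L==i][:,2]).round(4))
    mm=(P[...,2]>.036)&(P[...,2]<.046)&(np.hypot(P[...,0]-.567,P[...,1]+.35)<.1)
    r=cv2.minAreaRect((P[mm][:,:2]*1000).astype(np.float32));print('   console',np.round(r[0],1),np.round(r[1],1),r[2])
E
```

```text
t 2.6 p [ 0.4389 -0.349   0.2497] q [ 9.964e-01  8.530e-02 -5.000e-04  4.000e-04] F [0.3 0.8 0.2] w 0.0512 gf 0.0
W stylus [ 0.4388 -0.3678  0.1198] 276
   top px 334.7 190.0 [ 0.4383 -0.3681  0.122 ]
   btn [371  24  23  51  82] [381.2  50.5] [ 0.5678 -0.3971  0.033 ] z 0.0393
   btn [331  35  13  14 135] [337.1  41.5] [ 0.5682 -0.3505  0.033 ] z 0.032
   btn [288  76  84  42 482] [348.1 102.4] [ 0.5117 -0.3738  0.033 ] z 0.0391
   btn [317  79  10  12  61] [321.5  84.4] [ 0.5248 -0.3421  0.033 ] z 0.0322
   btn [353  78   9   7  14] [356.4  81.1] [ 0.5344 -0.3781  0.033 ] z 0.0392
   console [ 563.4 -350.2] [ 90.  121.3] 78.18311309814453
T stylus [ 0.4363 -0.3669  0.1207] 41
   top px 457.1 244.1 [ 0.4364 -0.3671  0.122 ]
   btn [435 197   4   4  13] [436.5 198.8] [ 0.5673 -0.3513  0.033 ] z 0.0324
   btn [433 213   4   4  15] [434.4 214.4] [ 0.5243 -0.3423  0.033 ] z 0.034
   console [ 567.  -350.7] [ 91.5 131.3] 77.62931823730469
S stylus [ 0.4361 -0.3709  0.1201] 61
   top px 374.7 276.6 [ 0.4366 -0.3706  0.122 ]
   btn [386 276   4   3   9] [387.3 276.9] [ 0.5277 -0.3414  0.033 ] z 0.0338
   console [ 568.7 -351.3] [ 92.8 132.4] 78.23645782470703
```

```bash
python3 - <<'E'
from h import *
st();legs((.437,-.3685,.16,-80),(.437,-.3685,.073,-80))
E
```

```text
t 2.6 p [ 0.4389 -0.349   0.2497] q [ 9.964e-01  8.530e-02 -5.000e-04  4.000e-04] F [0.3 0.8 0.2] w 0.0512 gf 0.0
leg (0.437, -0.3685, 0.16, -80) -> [-0.5   1.88  8.97] [ 0.   0.1 -0.2]
leg (0.437, -0.3685, 0.073, -80) -> [-0.5   1.87 17.67] [ 0.   0.1 -0.2]
```

>>> {"name": "arm_command", "arguments": {
  "increments": [
    [-0.5,1.9,5,0,0,0,0.4],
    [-0.5,1.9,9,0,0,0,0.4],
    [-0.5,1.9,9,0,0,0,0.4],
    [-0.5,1.9,9,0,0,0,0.4],
    [-0.5,1.9,9,0,0,0,0.4]
  ]
}}

```text
clock: 3.1
ee_pos: [0.4398, -0.365, 0.1632]
orientation: [0.996, 0.087, 0.001, 0.001]
force: [0.3, -0.5, 0.2]
gripper_width: 0.0513
gripper_force: 0.0
```

```bash
python3 - <<'E'
from h import *
st();legs((.437,-.3685,.073,-80))
E
```

```text
t 3.1 p [ 0.4398 -0.365   0.1632] q [0.9962 0.0867 0.0013 0.0014] F [ 0.3 -0.5  0.2] w 0.0513 gf 0.0
leg (0.437, -0.3685, 0.073, -80) -> [-0.35  0.27  9.02] [ 0.2 -0.1 -0.1]
```

>>> {"name": "arm_command", "arguments": {
  "increments": [
    [-0.3,0.3,2,0,0,0,0.4],
    [-0.3,0.3,4,0,0,0,0.4],
    [-0.3,0.3,6,0,0,0,0.4],
    [-0.3,0.3,8,0,0,0,0.4],
    [-0.3,0.3,9,0,0,0,0.4],
    [-0.3,0.3,9,0,0,0,0.4],
    [-0.3,0.3,9,0,0,0,0.4]
  ]
}}

```text
clock: 3.8
ee_pos: [0.4366, -0.3692, 0.0721]
orientation: [0.996, 0.086, 0.001, 0.001]
force: [0.5, 0.2, 1.3]
gripper_width: 0.0515
gripper_force: 0.0
```

```bash
python3 - <<'E'
from h import *
st();legs((.437,-.3685,.073,-80))
E
```

```text
t 3.8 p [ 0.4366 -0.3692  0.0721] q [9.963e-01 8.570e-02 8.000e-04 1.000e-03] F [0.5 0.2 1.3] w 0.0515 gf 0.0
leg (0.437, -0.3685, 0.073, -80) -> [ 0.05 -0.06 -0.09] [ 0.1 -0.1 -0.2]
```

Positioned well, so grip and lift. Tip clearance over the console needs a lift of at least 50 mm, then travel at +90 mm.

>>> {"name": "arm_command", "arguments": {
  "increments": [
    [0,0,0,0,0,0,0.8],
    [0,0,0,0,0,0,0.95],
    [0,0,0,0,0,0,1],
    [0,0,0,0,0,0,1],
    [0,0,0,0,0,0,1],
    [0,0,0,0,0,0,1],
    [0,0,0,0,0,0,1]
  ],
  "force": 60
}}

```text
clock: 4.5
ee_pos: [0.4361, -0.3691, 0.0715]
orientation: [0.996, 0.085, 0.001, 0.001]
force: [0.1, 0.8, 5.6]
gripper_width: 0.0146
gripper_force: 58.3
```

>>> {"name": "arm_command", "arguments": {
  "increments": [
    [0,0,-1,0,0,0,1],
    [0,0,-3,0,0,0,1],
    [0,0,-5,0,0,0,1],
    [0,0,-7,0,0,0,1],
    [0,0,-8,0,0,0,1],
    [0,0,-8,0,0,0,1],
    [0,0,-8,0,0,0,1]
  ]
}}

```text
clock: 5.2
ee_pos: [0.4352, -0.3682, 0.1497]
orientation: [0.996, 0.085, -0.0, -0.0]
force: [-0.4, 0.2, -1.3]
gripper_width: 0.0145
gripper_force: 58.4
```

```bash
python3 - <<'E'
from h import *
st();s=snap('side');t=snap('top');w=snap('wrist')
for n,c in(('s',s),('t',t),('w',w)):
    P=cloud(c);m=(P[...,2]>.088)&(P[...,2]<.135)&(np.hypot(P[...,0]-.437,P[...,1]+.369)<.03)
    v,u=np.nonzero(m);print(n,m.sum(),P[m].mean(0).round(4),'zmin',P[m][:,2].min() if m.any() else None, np.median(P[m],0).round(4))
cv2.imwrite('pics/g1.png',np.hstack([cv2.resize(c['color'][a:a+130,b:b+130],(390,390)) for c,a,b in((s,200,310),(w,150,255))])[:,:,::-1])
E
```

```text
t 5.2 p [ 0.4352 -0.3682  0.1497] q [ 9.963e-01  8.540e-02 -2.000e-04 -3.000e-04] F [-0.4  0.2 -1.3] w 0.0145 gf 58.4
s 59 [ 0.4337 -0.3704  0.1168] zmin 0.0900478005165899 [ 0.4346 -0.3705  0.1158]
t 2 [ 0.4465 -0.3647  0.134 ] zmin 0.13366705134466772 [ 0.4465 -0.3647  0.134 ]
w 754 [ 0.4429 -0.3657  0.1286] zmin 0.0881137656412993 [ 0.4433 -0.3655  0.1331]
```

View pics/g1.png

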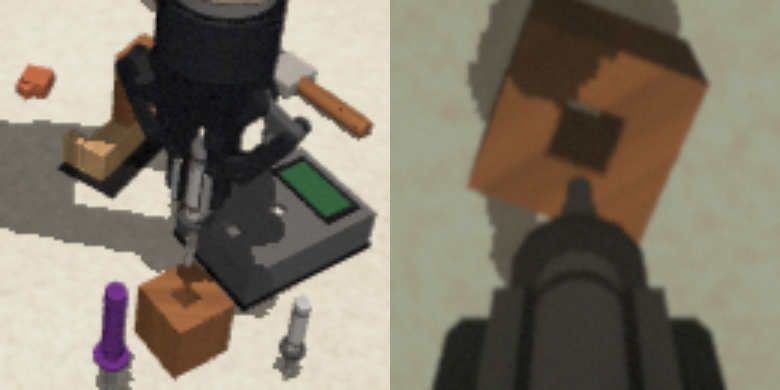

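The crop shows the stylus held upright with its tip clear of the stand: side px (372.3,287.7), wrist px (317.7,209). The hole is open at wrist px (320.7,195.7). I'll triangulate the tip and the hole.

```bash
cat >> h.py <<'E'
def tri(obs):
    A=np.zeros((3,3));b=np.zeros(3)
    for s,u,v in obs:
        o,d=ray(s,u,v);d=d/np.linalg.norm(d);I=np.eye(3)-np.outer(d,d);A+=I;b+=I@o
    x=np.linalg.solve(A,b);return x,[np.linalg.norm(np.cross(x-ray(*o)[0],ray(*o)[1]/np.linalg.norm(ray(*o)[1]))) for o in obs]
E
python3 - <<'E'
from h import *
st();s=snap('side');w=snap('wrist')
print('tip',tri([(s,372.3,287.7),(w,317.7,209)]))
print('tip on nominal plane',onplane(w,317.7,209,.0837),onplane(s,372.3,287.7,.0837))
print('hole',onplane(w,320.7,195.7,.052))
# shaft line in side view: narrow rows
P=cloud(w);print('tip depth pts',P[209:214,316:320].reshape(-1,3).mean(0).round(4))
legs((.5677,-.351,.150,-80),(.5677,-.351,.115,-80))
E
```

```text
t 5.35 p [ 0.4349 -0.3678  0.1488] q [ 9.963e-01  8.540e-02 -8.000e-04 -1.000e-03] F [-0.  -0.3 -1. ] w 0.015 gf 58.4
tip (array([ 0.43853506, -0.3667669 ,  0.08351601]), [np.float64(0.00011680073928069338), np.float64(0.00011680073928060335)])
tip on nominal plane [ 0.43854497 -0.36665373  0.0837    ] [ 0.43844503 -0.36697438  0.0837    ]
hole [ 0.43802358 -0.36912671  0.052     ]
tip depth pts [ 0.4389 -0.3665  0.0885]
leg (0.5677, -0.351, 0.15, -80) -> [13.36  0.59 -0.1 ] [-0.1  0.1 -0.2]
leg (0.5677, -0.351, 0.115, -80) -> [13.36  0.59  3.4 ] [-0.1  0.1 -0.2]
```

>>> {"name": "arm_command", "arguments": {
  "increments": [
    [4,0.5,0,0,0,0,1],
    [8,0.5,0,0,0,0,1],
    [11,0.5,0,0,0,0,1],
    [13,0.5,0,0,0,0,1],
    [13,0.5,1,0,0,0,1],
    [13,0.5,2.5,0,0,0,1],
    [13,0.5,2.5,0,0,0,1],
    [13,0.5,2.5,0,0,0,1]
  ]
}}

```text
clock: 6.25
ee_pos: [0.5627, -0.351, 0.1237]
orientation: [0.996, 0.085, -0.001, -0.001]
force: [0.1, 0.6, 0.0]
gripper_width: 0.0146
gripper_force: 58.5
```

```bash
python3 - <<'E'
from h import *
s=snap('side');w=snap('wrist');a=st()
tip=a['ee_pos']+[.0035,.001,-.0655];print('tip est',tip,'wrist px',proj(w,tip),'zero px',proj(w,[.5677,-.351,.033]),'side',proj(s,tip),proj(s,[.5677,-.351,.04]))
u,v=map(int,proj(w,tip));u2,v2=map(int,proj(s,tip))
cv2.imwrite('pics/z1.png',np.hstack([cv2.resize(c['color'][b-40:b+40,x-40:x+40],(390,390)) for c,x,b in((s,u2,v2),(w,u,v))])[:,:,::-1])
legs((.564,-.352,.0925,-80))
E
```

```text
t 6.35 p [ 0.5638 -0.3518  0.1255] q [ 0.9964  0.085  -0.      0.    ] F [-0.  -0.7  0. ] w 0.0144 gf 58.5
tip est [ 0.56733773 -0.35076047  0.06000009] wrist px (np.float64(318.3644826407583), np.float64(208.85219353079376)) zero px (np.float64(318.6806781845678), np.float64(195.9595011351721)) side (np.float64(402.3744209382492), np.float64(263.0531039379841)) (np.float64(401.42208885254547), np.float64(268.9729189118481))
leg (0.564, -0.352, 0.0925, -80) -> [0.01 0.03 3.3 ] [ 0.   0.  -0.3]
```

View pics/z1.png

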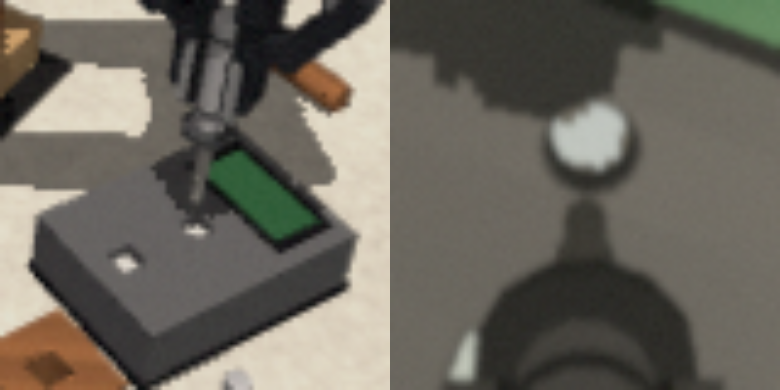

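The tip (crop 587,205) lines up with the round zero recess (crop 591,145). Press down slowly.

>>> {"name": "arm_command", "arguments": {
  "increments": [
    [0,0,1,0,0,0,1],
    [0,0,2,0,0,0,1],
    [0,0,2.5,0,0,0,1],
    [0,0,2.8,0,0,0,1],
    [0,0,3.0,0,0,0,1],
    [0,0,3.2,0,0,0,1],
    [0,0,3.3,0,0,0,1],
    [0,0,3.3,0,0,0,1]
  ]
}}

```text
clock: 7.15
ee_pos: [0.5645, -0.3512, 0.0926]
orientation: [0.996, 0.085, 0.0, 0.0]
force: [-1.9, 2.2, 3.4]
gripper_width: 0.0146
gripper_force: 58.6
```

```bash
python3 - <<'E'
from h import *
st()
E
```

```text
t 7.15 p [ 0.5645 -0.3512  0.0926] q [0.9963 0.0855 0.     0.    ] F [-1.9  2.2  3.4] w 0.0146 gf 58.6
```

>>> {"name": "arm_command", "arguments": {
  "increments": [
    [0,0,0.1,0,0,0,1],
    [0,0,0.2,0,0,0,1],
    [0,0,0.2,0,0,0,1],
    [0,0,0.2,0,0,0,1]
  ]
}}

```text
clock: 7.55
ee_pos: [0.565, -0.3515, 0.0922]
orientation: [0.996, 0.085, 0.001, 0.0]
force: [-5.0, 3.0, 9.9]
gripper_width: 0.0145
gripper_force: 59.5
```

>>> {"name": "arm_command", "arguments": {
  "increments": [
    [0,0,0.1,0,0,0,1],
    [0,0,0.2,0,0,0,1],
    [0,0,0.2,0,0,0,1],
    [0,0,0.2,0,0,0,1]
  ]
}}

```text
clock: 7.95
ee_pos: [0.5654, -0.3517, 0.0918]
orientation: [0.996, 0.086, 0.001, 0.001]
force: [-6.0, 5.1, 16.8]
gripper_width: 0.0147
gripper_force: 60.4
```

>>> {"name": "arm_command", "arguments": {
  "increments": [
    [0,0,-1,0,0,0,1],
    [0,0,-3,0,0,0,1],
    [0,0,-5,0,0,0,1],
    [0,0,-5.8,0,0,0,1],
    [0,0,-5.8,0,0,0,1],
    [0,0,-5.8,0,0,0,1]
  ]
}}

```text
clock: 8.55
ee_pos: [0.5642, -0.3511, 0.1454]
orientation: [0.996, 0.085, -0.0, -0.0]
force: [0.1, -0.7, -1.6]
gripper_width: 0.0144
gripper_force: 58.5
```

```bash
python3 - <<'E'
from h import *
st();legs((.4355,-.3693,.15,-80))
E
```

```text
t 8.55 p [ 0.5642 -0.3511  0.1454] q [ 9.963e-01  8.540e-02 -3.000e-04 -3.000e-04] F [ 0.1 -0.7 -1.6] w 0.0144 gf 58.5
leg (0.4355, -0.3693, 0.15, -80) -> [-12.99  -0.4   -0.45] [-0.   0.  -0.2]
```

>>> {"name": "arm_command", "arguments": {
  "increments": [
    [-3,-0.1,-0.4,0,0,0,1],
    [-7,-0.2,-0.4,0,0,0,1],
    [-11,-0.4,-0.4,0,0,0,1],
    [-13,-0.4,-0.4,0,0,0,1],
    [-13,-0.4,-0.4,0,0,0,1],
    [-13,-0.4,-0.4,0,0,0,1],
    [-13,-0.4,-0.4,0,0,0,1]
  ]
}}

```text
clock: 9.25
ee_pos: [0.4364, -0.3692, 0.1498]
orientation: [0.996, 0.086, 0.0, -0.0]
force: [0.3, 0.3, -0.3]
gripper_width: 0.0144
gripper_force: 58.6
```

```bash
python3 - <<'E'
from h import *
w=snap('wrist');s=snap('side');a=st()
cv2.imwrite('pics/h1.png',np.hstack([cv2.resize(s['color'][235:335,320:420],(390,390)),cv2.resize(w['color'][150:250,270:370],(390,390))])[:,:,::-1])
legs((.4355,-.3693,.073,-80))
E
```

```text
t 9.35 p [ 0.4365 -0.3692  0.15  ] q [ 9.963e-01  8.590e-02  0.000e+00 -1.000e-04] F [ 0.6 -0.3 -0.4] w 0.0147 gf 58.6
leg (0.4355, -0.3693, 0.073, -80) -> [-0.11 -0.    7.7 ] [-0.  -0.  -0.1]
```

View pics/h1.png

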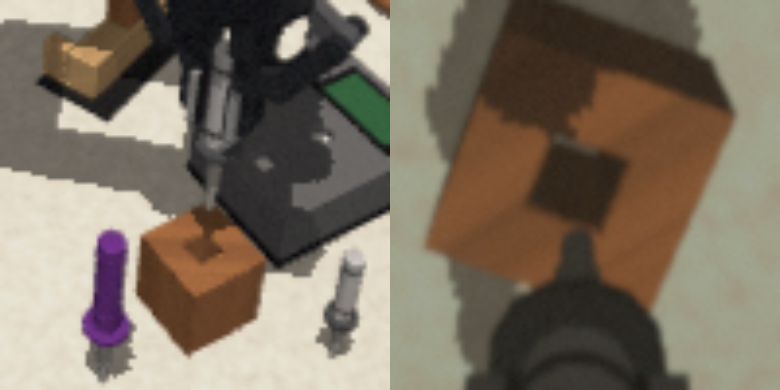

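The crop shows the tip at (577,232) and the hole at (578,181), with the tip offset unchanged. Lower it into the stand.

>>> {"name": "arm_command", "arguments": {
  "increments": [
    [-0.15,0,1.5,0,0,0,1],
    [-0.15,0,3,0,0,0,1],
    [-0.15,0,4.5,0,0,0,1],
    [-0.15,0,6,0,0,0,1],
    [-0.15,0,7,0,0,0,1],
    [-0.15,0,7.6,0,0,0,1],
    [-0.15,0,7.7,0,0,0,1],
    [-0.15,0,7.7,0,0,0,1]
  ]
}}

```text
clock: 10.15
ee_pos: [0.4344, -0.3699, 0.0735]
orientation: [0.996, 0.085, 0.0, 0.0]
force: [0.7, -0.6, -0.3]
gripper_width: 0.0144
gripper_force: 58.6
```

>>> {"name": "arm_command", "arguments": {
  "increments": [
    [0,0,0,0,0,0,0.4],
    [0,0,0,0,0,0,0.4],
    [0,0,0,0,0,0,0.4],
    [0,0,0,0,0,0,0.4],
    [0,0,0,0,0,0,0.4]
  ]
}}

```text
clock: 10.65
ee_pos: [0.4343, -0.3698, 0.0735]
orientation: [0.996, 0.085, 0.0, 0.0]
force: [-0.5, -0.3, -0.5]
gripper_width: 0.0516
gripper_force: 0.0
```

>>> {"name": "arm_command", "arguments": {
  "increments": [
    [0,0,-4,0,0,0,0.4],
    [0,0,-9,0,0,0,0.4],
    [0,0,-14,0,0,0,0.4],
    [0,0,-14,0,0,0,0.4]
  ]
}}

```text
clock: 11.05
ee_pos: [0.4375, -0.3733, 0.2226]
orientation: [0.996, 0.086, 0.004, 0.006]
force: [0.4, -0.4, -0.1]
gripper_width: 0.0512
gripper_force: 0.0
```

```bash
python3 - <<'E'
from h import *
w=snap('wrist');a=st()
for c in(w,snap('side'),snap('top')):
    P=cloud(c);m=(P[...,2]>.112)&(P[...,2]<.128)&(np.hypot(P[...,0]-.437,P[...,1]+.369)<.02)
    print('stylus',P[m].mean(0).round(4),np.percentile(P[m][:,2],95).round(4),m.sum())
# pusher handle & blade
T=pickle.load(open('top0.pkl','rb'));S=pickle.load(open('side0.pkl','rb'))
for n,c in(('W',w),('T',T),('S',S)):
    P=cloud(c);near=(np.hypot(P[...,0]-.567,P[...,1]+.187)<.085)
    for lo,hi in((.098,.115),(.027,.038)):
        m=near&(P[...,2]>lo)&(P[...,2]<hi)
        if m.sum()>20:
            r=cv2.minAreaRect((P[m][:,:2]*1000).astype(np.float32));print(n,lo,np.round(r[0],1),np.round(r[1],1),round(r[2],1),P[m][:,2].mean().round(4),m.sum())
    hsv=cv2.cvtColor(c['color'],cv2.COLOR_RGB2HSV)
    if n!='W':
        m=near&(P[...,2]<.006)&(hsv[...,2]<45);r=cv2.minAreaRect((P[m][:,:2]*1000).astype(np.float32));print(n,'pad',r,m.sum())
legs((.5705,-.1875,.2,-80,1),(.5705,-.1875,.067,-80))
E
```

```text
t 11.1 p [ 0.4363 -0.3719  0.2187] q [0.9963 0.0855 0.0029 0.0039] F [-0.1  0.5 -0.5] w 0.0514 gf 0.0
stylus [ 0.4374 -0.369   0.1197] 0.1221 333
stylus [ 0.4345 -0.372   0.1202] 0.1238 59
stylus [ 0.4338 -0.363   0.117 ] 0.1211 10
W 0.098 [ 551.8 -191.9] [ 2.8 21.2] 12.7 0.1016 151
W 0.027 [ 537.5 -184.2] [62.8 44.1] 9.9 0.031 1762
T 0.098 [ 571.2 -187.4] [43.7 22.2] 10.4 0.1049 146
T 0.027 [ 569.8 -177.8] [130.3  44.1] 9.9 0.0321 323
T pad ((570.8255615234375, -187.8623809814453), (146.90902709960938, 61.42889404296875), 8.993829727172852) 419
S 0.098 [ 571.5 -189. ] [44.2 22. ] 9.1 0.1046 117
S 0.027 [ 571.6 -180.2] [132.7  43.7] 9.0 0.0327 255
S pad ((573.0032348632812, -190.98062133789062), (148.01373291015625, 54.83012771606445), 8.17403507232666) 264
leg (0.5705, -0.1875, 0.2, -80, 1) -> [ 16.54 -15.63   1.33] [ 0.  -0.  -0.2]
leg (0.5705, -0.1875, 0.067, -80) -> [ 0.   0.  13.3] [0. 0. 0.]
```

The stylus hangs properly again, with its top at 0.122. The pusher handle is at (0.5713,-0.188), 9.6° off, height 0.105, and the pad is at about (0.571,-0.189). Go there.

>>> {"name": "arm_command", "arguments": {
  "increments": [
    [4.1,-3.9,1,0,0,0,0],
    [8.2,-7.8,1,0,0,0,0],
    [12.3,-11.7,1,0,0,0,0],
    [16.6,-15.6,2,0,0,0,0],
    [16.6,-15.6,4,0,0,0,0],
    [16.6,-15.6,7,0,0,0,0],
    [16.6,-15.6,7,0,0,0,0],
    [16.6,-15.6,7,0,0,0,0]
  ]
}}

```text
clock: 12.0
ee_pos: [0.5697, -0.1872, 0.1413]
orientation: [0.996, 0.085, -0.002, -0.001]
force: [-0.2, -1.2, 1.0]
gripper_width: 0.0856
gripper_force: 0.0
```

```bash
python3 - <<'E'
from h import *
st();legs((.5713,-.188,.066,-80.4))
E
```

```text
t 12.0 p [ 0.5697 -0.1872  0.1413] q [ 0.9963  0.0854 -0.0021 -0.0011] F [-0.2 -1.2  1. ] w 0.0856 gf 0.0
leg (0.5713, -0.188, 0.066, -80.4) -> [0.18 0.13 7.53] [-0.1  0.2  0.2]
```

>>> {"name": "arm_command", "arguments": {
  "increments": [
    [0.2,0.1,3,0,0,0.2,0],
    [0.2,0.1,5.5,0,0,0.2,0],
    [0.2,0.1,7.5,0,0,0.2,0],
    [0.2,0.1,7.5,0,0,0.2,0],
    [0.2,0.1,7.5,0,0,0.2,0]
  ]
}}

```text
clock: 12.5
ee_pos: [0.5737, -0.1894, 0.0696]
orientation: [0.997, 0.083, 0.0, 0.0]
force: [0.1, -0.4, 0.6]
gripper_width: 0.0856
gripper_force: 0.0
```

>>> {"name": "arm_command", "arguments": {
  "increments": [
    [0,0,0,0,0,0,0.5],
    [0,0,0,0,0,0,0.7],
    [0,0,0,0,0,0,0.9],
    [0,0,0,0,0,0,1],
    [0,0,0,0,0,0,1],
    [0,0,0,0,0,0,1],
    [0,0,0,0,0,0,1]
  ],
  "force": 70
}}

```text
clock: 13.2
ee_pos: [0.5738, -0.1884, 0.069]
orientation: [0.996, 0.084, 0.0, 0.0]
force: [-0.0, 1.3, 4.9]
gripper_width: 0.0211
gripper_force: 69.3
```

```bash
python3 - <<'E'
from h import *
st()
c=snap('top')
P=cloud(c);hsv=cv2.cvtColor(c['color'],cv2.COLOR_RGB2HSV)
m=((P[...,2]>.006)&(P[...,2]<.028)&(hsv[...,0]<12)&(hsv[...,1]>100)&(P[...,0]>.36)&(P[...,0]<.66)&(P[...,1]>-.16)&(P[...,1]<.28)).astype(np.uint8)
k,L,q,ce=cv2.connectedComponentsWithStats(m)
for i in range(1,k):
    if q[i,4]>20: print(ce[i].round(),q[i,4],P[L==i].mean(0).round(3))
E
```

```text
t 13.2 p [ 0.5738 -0.1884  0.069 ] q [9.965e-01 8.370e-02 5.000e-04 2.000e-04] F [-0.   1.3  4.9] w 0.0211 gf 69.3
[336. 207.] 88 [ 0.551 -0.075  0.016]
[287. 239.] 105 [0.466 0.06  0.017]
[265. 242.] 114 [0.458 0.121 0.016]
[310. 252.] 90 [ 0.43  -0.002  0.014]
```

```bash
python3 - <<'E'
from h import *
legs((.5675,-.15,.0715,-90))
E
```

```text
leg (0.5675, -0.15, 0.0715, -90) -> [ 0.02 -3.89 -0.26] [ 0.  -0.   9.6]
```

>>> {"name": "arm_command", "arguments": {
  "increments": [
    [0,0,-0.3,0,0,0,1],
    [0,-1,-0.3,0,0,3,1],
    [0,-2.5,-0.3,0,0,7,1],
    [0,-3.9,-0.3,0,0,9.6,1],
    [0,-3.9,-0.3,0,0,9.6,1]
  ]
}}

```text
clock: 13.75
ee_pos: [0.5656, -0.1482, 0.0701]
orientation: [1.0, 0.001, -0.001, -0.001]
force: [-0.8, -0.3, -2.5]
gripper_width: 0.021
gripper_force: 68.7
```

>>> {"name": "arm_command", "arguments": {
  "increments": [
    [0,-1.5,0,0,0,0,1],
    [0,-3,0,0,0,0,1],
    [0,-5,0,0,0,0,1],
    [0,-7,0,0,0,0,1],
    [-0.2,-9,0,0,0,0,1],
    [-0.3,-11,0,0,0,0,1],
    [-0.5,-13,0,0,0,0,1],
    [-0.6,-15,0,0,0,0,1]
  ]
}}

```text
clock: 14.55
ee_pos: [0.5606, 0.0016, 0.0713]
orientation: [1.0, 0.0, -0.0, 0.0]
force: [0.3, -0.8, -2.7]
gripper_width: 0.0216
gripper_force: 68.8
```

```bash
python3 - <<'E'
from h import *
st();legs((.5605,.0,.0715,-90))
E
```

```text
t 14.55 p [0.5606 0.0016 0.0713] q [ 1.e+00  5.e-04 -1.e-04  0.e+00] F [ 0.3 -0.8 -2.7] w 0.0216 gf 68.8
leg (0.5605, 0.0, 0.0715, -90) -> [-0.01  0.16 -0.02] [0.  0.  0.1]
```

>>> {"name": "arm_command", "arguments": {
  "increments": [
    [-0.2,-2,0,0,0,0,1],
    [-0.4,-4,0,0,0,0,1],
    [-0.6,-6,0,0,0,0,1],
    [-0.8,-8,0,0,0,0,1],
    [-1.0,-10,0,0,0,0,1],
    [-1.2,-12,0,0,0,0,1],
    [-1.3,-14,0,0,0,0,1],
    [-1.4,-16,0,0,0,0,1]
  ]
}}

```text
clock: 15.35
ee_pos: [0.5464, 0.1615, 0.0713]
orientation: [1.0, 0.001, -0.0, 0.0]
force: [0.6, 0.4, -1.5]
gripper_width: 0.0212
gripper_force: 68.8
```

>>> {"name": "arm_command", "arguments": {
  "increments": [
    [0,-2,0,0,0,0,1],
    [0,-4,0,0,0,0,1],
    [0,-6,0,0,0,0,1],
    [0,-8,0,0,0,0,1],
    [0,-10,0,0,0,0,1],
    [0,-12,0,0,0,0,1],
    [0,-14,0,0,0,0,1],
    [0,-16,0,0,0,0,1]
  ]
}}

```text
clock: 16.15
ee_pos: [0.5463, 0.3214, 0.0712]
orientation: [1.0, 0.0, -0.0, 0.0]
force: [0.2, -0.3, -1.4]
gripper_width: 0.0213
gripper_force: 68.8
```

```bash
python3 - <<'E'
from h import *
st();snap('top','t2')
E
```

```text
t 16.15 p [0.5463 0.3214 0.0712] q [ 1.e+00  4.e-04 -1.e-04  1.e-04] F [ 0.2 -0.3 -1.4] w 0.0213 gf 68.8
```

View pics/t2.png

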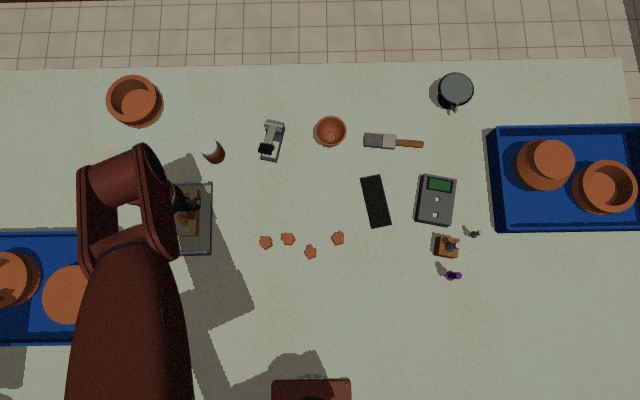

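The picture shows the pusher inside the pan, the four remaining sherds at (265,242), (288,239), (310,252) and (338,238), and the bare pad at (376,202). Push a little deeper, back out and lift.

>>> {"name": "arm_command", "arguments": {
  "increments": [
    [0,-2,0,0,0,0,1],
    [0,-3.8,0,0,0,0,1],
    [0,-3.8,0,0,0,0,1],
    [0,-1,0,0,0,0,1],
    [0,4,0,0,0,0,1],
    [0,9,0,0,0,0,1],
    [0,12,-2,0,0,0,1],
    [0,14,-7,0,0,0,1]
  ]
}}

```text
clock: 17.0
ee_pos: [0.543, 0.1781, 0.1334]
orientation: [1.0, -0.001, -0.005, 0.001]
force: [1.0, -0.0, -2.7]
gripper_width: 0.0212
gripper_force: 69.7
```

>>> {"name": "arm_command", "arguments": {
  "increments": [
    [0,5,0,0,0,0,1],
    [-2,10,0,0,0,0,1],
    [-4,15,0,0,0,0,1],
    [-6,20,0,0,0,0,1],
    [-8,25,0,0,0,0,1],
    [-9.4,30,0,0,0,0,1],
    [-9.4,32.5,0,0,0,0,1],
    [-9.4,32.5,0,0,0,0,1]
  ]
}}

```text
clock: 17.8
ee_pos: [0.4524, -0.1483, 0.1385]
orientation: [1.0, -0.003, 0.001, 0.001]
force: [0.5, 0.6, -2.4]
gripper_width: 0.021
gripper_force: 69.9
```

```bash
cat >> h.py <<'E'
def sherds(c):
    P=cloud(c);hsv=cv2.cvtColor(c['color'],cv2.COLOR_RGB2HSV)
    m=((P[...,2]>.005)&(P[...,2]<.028)&(hsv[...,0]<12)&(hsv[...,1]>100)&(P[...,0]>.36)&(P[...,0]<.66)&(P[...,1]>-.22)&(P[...,1]<.46)).astype(np.uint8)
    k,L,q,ce=cv2.connectedComponentsWithStats(m)
    for i in range(1,k):
        if q[i,4]>20: R=P[L==i];print('sherd',ce[i].round(),q[i,4],R.mean(0).round(3),'x',np.percentile(R[:,0],[1,99]).round(3),'y',np.percentile(R[:,1],[1,99]).round(3))
E
python3 - <<'E'
from h import *
st();c=snap('top');sherds(c)
P=cloud(c);hsv=cv2.cvtColor(c['color'],cv2.COLOR_RGB2HSV)
m=((np.hypot(P[...,0]-.571,P[...,1]+.189)<.12)&(P[...,2]<.006)&(hsv[...,2]<40)).astype(np.uint8)
k,L,q,ce=cv2.connectedComponentsWithStats(m);i=1+q[1:,4].argmax()
u=np.argwhere(L==i)[:,::-1];W=np.array([onplane(c,a,b,0)[:2]*1000 for a,b in u],np.float32);print('pad',cv2.minAreaRect(W),W.mean(0),q[i])
E
```

```text
t 17.8 p [ 0.4524 -0.1483  0.1385] q [ 1.0e+00 -2.9e-03  6.0e-04  1.4e-03] F [ 0.5  0.6 -2.4] w 0.021 gf 69.9
sherd [168. 218.] 116 [0.529 0.394 0.015] x [0.512 0.547] y [0.378 0.413]
sherd [337. 237.] 76 [ 0.468 -0.076  0.015] x [0.45  0.484] y [-0.09  -0.063]
sherd [288. 238.] 96 [0.468 0.06  0.017] x [0.452 0.48 ] y [0.042 0.078]
sherd [265. 242.] 115 [0.458 0.121 0.016] x [0.442 0.472] y [0.105 0.136]
sherd [310. 252.] 91 [ 0.43  -0.002  0.014] x [0.413 0.448] y [-0.015  0.012]
pad ((625.9295043945312, -176.9703826904297), (34.7945442199707, 57.39727783203125), 7.291484832763672) [ 631.19183 -175.28584] [360 175  22  14 120]
```

>>> {"name": "arm_command", "arguments": {
  "increments": [
    [0,0.4,2,0,0,0,1],
    [0,0.4,4,0,0,0,1],
    [0,0.4,6,0,0,0,1],
    [0,0.4,6.7,0,0,0,1],
    [0,0.4,6.7,0,0,0,1],
    [0,0.4,6.7,0,0,0,1]
  ]
}}

```text
clock: 18.45
ee_pos: [0.4535, -0.1469, 0.0712]
orientation: [1.0, 0.001, 0.0, 0.0]
force: [-0.4, -0.2, -1.6]
gripper_width: 0.0213
gripper_force: 70.0
```

>>> {"name": "arm_command", "arguments": {
  "increments": [
    [0,-1.5,0,0,0,0,1],
    [0,-3.5,0,0,0,0,1],
    [0,-5.5,0,0,0,0,1],
    [0,-7.5,0,0,0,0,1],
    [0,-9.5,0,0,0,0,1],
    [0,-11.5,0,0,0,0,1],
    [0,-13.5,0,0,0,0,1],
    [0,-15,0,0,0,0,1]
  ]
}}

```text
clock: 19.25
ee_pos: [0.4528, 0.0044, 0.0712]
orientation: [1.0, 0.0, 0.0, -0.0]
force: [-0.2, -0.7, -1.6]
gripper_width: 0.0212
gripper_force: 70.1
```

```bash
python3 - <<'E'
from h import *
st();sherds(snap('side'));legs((.471,.10,.0715,-105),(.517,.27,.0715,-105),(.527,.31,.0715,-90))
E
```

```text
t 19.25 p [0.4528 0.0044 0.0712] q [ 1.e+00  5.e-04  4.e-04 -0.e+00] F [-0.2 -0.7 -1.6] w 0.0212 gf 70.1
sherd [231. 168.] 58 [0.528 0.39  0.014] x [0.511 0.548] y [0.378 0.41 ]
sherd [260. 211.] 130 [0.458 0.101 0.015] x [0.443 0.473] y [0.063 0.133]
leg (0.471, 0.1, 0.0715, -105) -> [ 1.85 -9.4  -0.02] [-0.1 -0.  15.1]
leg (0.517, 0.27, 0.0715, -105) -> [  6.47 -26.39   0.  ] [-0.1 -0.  15.1]
leg (0.527, 0.31, 0.0715, -90) -> [ 7.480e+00 -3.039e+01  1.000e-02] [-0.1 -0.   0.1]
```

>>> {"name": "arm_command", "arguments": {
  "increments": [
    [0.3,-2,0,0,0,3,1],
    [0.7,-4,0,0,0,6,1],
    [1.2,-6,0,0,0,9,1],
    [1.7,-8,0,0,0,12,1],
    [2.3,-10,0,0,0,15,1],
    [2.8,-12,0,0,0,15,1],
    [3.3,-14,0,0,0,15,1],
    [3.9,-16,0,0,0,15,1]
  ]
}}

```text
clock: 20.1
ee_pos: [0.4917, 0.1636, 0.0711]
orientation: [0.991, -0.13, 0.0, 0.0]
force: [-0.6, -1.2, -2.3]
gripper_width: 0.0215
gripper_force: 70.3
```

```bash
python3 - <<'E'
from h import *
st();s=snap('side','s3');sherds(s);legs((.517,.25,.0715,-105),(.523,.27,.0715,-98),(.527,.30,.0715,-90))
E
```

```text
t 20.1 p [0.4917 0.1636 0.0711] q [ 9.915e-01 -1.302e-01  1.000e-04  2.000e-04] F [-0.6 -1.2 -2.3] w 0.0215 gf 70.3
sherd [231. 168.] 58 [0.529 0.389 0.015] x [0.513 0.549] y [0.376 0.409]
sherd [240. 192.] 87 [0.47  0.231 0.016] x [0.438 0.5  ] y [0.212 0.249]
leg (0.517, 0.25, 0.0715, -105) -> [ 0.17 -8.72  0.02] [-0.1 -0.1  0. ]
leg (0.523, 0.27, 0.0715, -98) -> [  0.24 -10.81   0.03] [-0.1 -0.1 -7. ]
leg (0.527, 0.3, 0.0715, -90) -> [ -0.15 -13.81   0.04] [ -0.1  -0.1 -15. ]
```

View pics/s3.png

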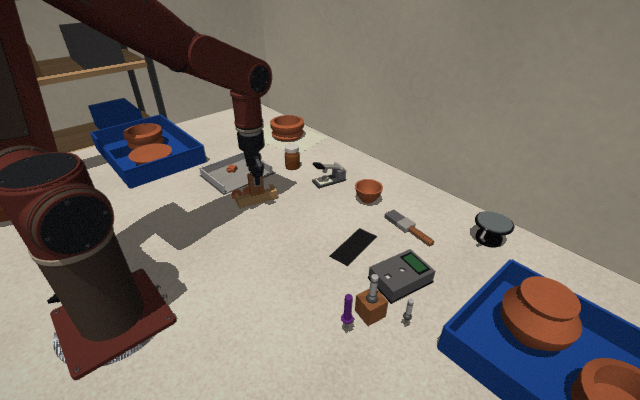

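All four sherds are ahead of the blade near (240,192) and none were left behind. Sweep on, shifted slightly more towards +x.

```bash
python3 - <<'E'
from h import *
legs((.528,.25,.0715,-105),(.532,.27,.0715,-98),(.535,.295,.0715,-90))
E
```

```text
leg (0.528, 0.25, 0.0715, -105) -> [ 1.24 -9.01  0.03] [-0.1 -0.1  0. ]
leg (0.532, 0.27, 0.0715, -98) -> [  1.11 -11.04   0.03] [-0.1 -0.1 -7. ]
leg (0.535, 0.295, 0.0715, -90) -> [  0.75 -13.53   0.04] [ -0.1  -0.1 -15. ]
```

>>> {"name": "arm_command", "arguments": {
  "increments": [
    [0.3,-1.5,0,0,0,0,1],
    [0.6,-3,0,0,0,0,1],
    [0.8,-5,0,0,0,0,1],
    [1.0,-7,0,0,0,0,1],
    [1.2,-9,0,0,0,0,1],
    [1.2,-10,0,0,0,-4,1],
    [1.1,-11,0,0,0,-8,1],
    [1.1,-11,0,0,0,-8,1]
  ]
}}

```text
clock: 20.95
ee_pos: [0.5315, 0.2674, 0.0708]
orientation: [0.998, -0.06, 0.0, -0.0]
force: [0.0, -0.2, -1.4]
gripper_width: 0.0211
gripper_force: 70.2
```

```bash
python3 - <<'E'
from h import *
st();s=snap('side');sherds(s);sherds(snap('top'))
cv2.imwrite('pics/s4.png',cv2.resize(s['color'][130:220,170:310],None,fx=5,fy=5)[:,:,::-1])
legs((.535,.305,.0715,-90))
E
```

```text
t 20.95 p [0.5315 0.2674 0.0708] q [ 9.982e-01 -6.040e-02  3.000e-04 -4.000e-04] F [ 0.  -0.2 -1.4] w 0.0211 gf 70.2
sherd [231. 168.] 59 [0.529 0.39  0.014] x [0.511 0.547] y [0.377 0.408]
sherd [239. 175.] 37 [0.524 0.328 0.017] x [0.507 0.538] y [0.315 0.346]
sherd [225. 183.] 47 [0.458 0.314 0.015] x [0.447 0.47 ] y [0.3   0.336]
sherd [166. 219.] 74 [0.527 0.398 0.016] x [0.511 0.542] y [0.388 0.413]
sherd [202. 227.] 42 [0.503 0.297 0.014] x [0.489 0.517] y [0.289 0.304]
leg (0.535, 0.305, 0.0715, -90) -> [-0.07 -3.9  -0.1 ] [ 0.   0.  -7.1]
```

View pics/s4.png

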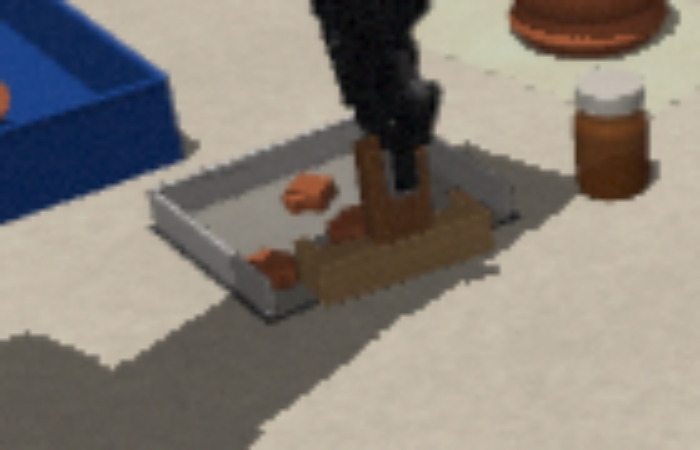

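The crop shows every sherd inside the fence line, one at (270,265) beside the left wing. I'll finish with a short, straight push shifted right so it can't wedge.

>>> {"name": "arm_command", "arguments": {
  "increments": [
    [0.8,-0.5,0,0,0,-3,1],
    [1.2,-1.2,0,0,0,-6,1],
    [1.2,-2,0,0,0,-7,1],
    [1.2,-3,0,0,0,-7,1],
    [1.2,-3.4,0,0,0,-7,1],
    [1.2,-3.4,0,0,0,-7,1]
  ]
}}

```text
clock: 21.65
ee_pos: [0.5468, 0.299, 0.0707]
orientation: [1.0, 0.0, -0.0, -0.0]
force: [0.0, -0.8, -2.2]
gripper_width: 0.0211
gripper_force: 70.3
```

>>> {"name": "arm_command", "arguments": {
  "increments": [
    [0,1.5,0,0,0,0,1],
    [0,4,0,0,0,0,1],
    [0,8,0,0,0,0,1],
    [0,11,0,0,0,0,1],
    [0,14,-3,0,0,0,1],
    [0,17,-6,0,0,0,1],
    [0,22,-6,0,0,0,1],
    [0,27,-6,0,0,0,1]
  ]
}}

```text
clock: 22.45
ee_pos: [0.5475, 0.0261, 0.1325]
orientation: [1.0, 0.0, 0.002, 0.0]
force: [0.1, -1.2, -2.2]
gripper_width: 0.0213
gripper_force: 70.3
```

```bash
python3 - <<'E'
from h import *
st();s=snap('side');sherds(s);c=snap('top');sherds(c)
cv2.imwrite('pics/t5.png',np.hstack([cv2.resize(c['color'][170:270,140:260],None,fx=3.3,fy=3.3),cv2.resize(s['color'][130:230,170:290],None,fx=3.3,fy=3.3)])[:,:,::-1])
P=cloud(c);m=(P[...,2]>.02)&(P[...,2]<.04)&(P[...,0]>.4)&(P[...,0]<.66)&(P[...,1]>.25)&(P[...,1]<.48)
q=P[m];print('fence',q[:,:2].min(0),q[:,:2].max(0),cv2.minAreaRect((q[:,:2]*1000).astype(np.float32)))
legs((.5738,-.1884,.135,-80.4))
E
```

```text
t 22.45 p [0.5475 0.0261 0.1325] q [1.0e+00 3.0e-04 1.7e-03 3.0e-04] F [ 0.1 -1.2 -2.2] w 0.0213 gf 70.3
sherd [238. 172.] 237 [0.533 0.35  0.014] x [0.496 0.574] y [0.313 0.413]
sherd [225. 183.] 48 [0.459 0.314 0.016] x [0.442 0.472] y [0.288 0.335]
sherd [192. 207.] 117 [0.559 0.329 0.014] x [0.543 0.577] y [0.316 0.346]
sherd [166. 218.] 117 [0.529 0.398 0.015] x [0.511 0.548] y [0.385 0.416]
sherd [185. 221.] 227 [0.522 0.346 0.015] x [0.495 0.548] y [0.315 0.373]
sherd [193. 245.] 125 [0.455 0.32  0.015] x [0.44 0.47] y [0.304 0.337]
fence [0.42926886 0.2779035 ] [0.63133068 0.44738319] ((530.2120971679688, 363.182373046875), (200.46702575683594, 167.46487426757812), 0.906159520149231)
leg (0.5738, -0.1884, 0.135, -80.4) -> [ 2.84 21.   -0.31] [  0.2  -0.  -10. ]
```

View pics/t5.png

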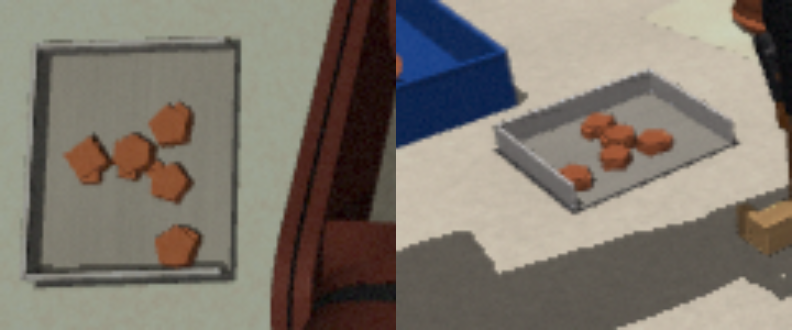

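All five sherds lie inside the pan (top crop, from (88,158) to (178,245)), clear of the mouth edge. Now park the pusher at its recorded pose.

>>> {"name": "arm_command", "arguments": {
  "increments": [
    [0.5,4,0,0,0,-2,1],
    [1,8,0,0,0,-4,1],
    [1.5,12,0,0,0,-6,1],
    [2,16,0,0,0,-8,1],
    [2.8,20,0,0,0,-10,1],
    [2.8,21,2,0,0,-10,1],
    [2.8,21,4,0,0,-10,1],
    [2.8,21,4,0,0,-10,1]
  ]
}}

```text
clock: 23.35
ee_pos: [0.5719, -0.1813, 0.0871]
orientation: [0.996, 0.086, -0.003, -0.002]
force: [-1.6, 1.3, -3.5]
gripper_width: 0.0213
gripper_force: 70.6
```

```bash
python3 - <<'E'
from h import *
st();legs((.5738,-.1884,.069,-80.4))
E
```

```text
t 23.35 p [ 0.5719 -0.1813  0.0871] q [ 0.9963  0.0863 -0.003  -0.0018] F [-1.6  1.3 -3.5] w 0.0213 gf 70.6
leg (0.5738, -0.1884, 0.069, -80.4) -> [0.08 0.74 1.81] [-0.2  0.3  0.3]
```

>>> {"name": "arm_command", "arguments": {
  "increments": [
    [0,0.2,0,0,0,0,1],
    [0,0.2,0,0,0,0,1],
    [0,0.2,0,0,0,0,1]
  ]
}}

```text
clock: 23.65
ee_pos: [0.5763, -0.1838, 0.0923]
orientation: [0.996, 0.087, 0.001, 0.001]
force: [0.5, 0.7, -2.0]
gripper_width: 0.0212
gripper_force: 70.6
```

```bash
python3 - <<'E'
from h import *
st();legs((.5738,-.1884,.0685,-80.4))
E
```

```text
t 23.65 p [ 0.5763 -0.1838  0.0923] q [9.962e-01 8.740e-02 1.100e-03 6.000e-04] F [ 0.5  0.7 -2. ] w 0.0212 gf 70.6
leg (0.5738, -0.1884, 0.0685, -80.4) -> [-0.33  0.41  2.38] [ 0.1 -0.1  0.4]
```

>>> {"name": "arm_command", "arguments": {
  "increments": [
    [-0.3,0.4,0.8,0,0,0.4,1],
    [-0.3,0.4,1.6,0,0,0.4,1],
    [-0.3,0.4,2.1,0,0,0.4,1],
    [-0.3,0.4,2.1,0,0,0.4,1],
    [-0.3,0.4,2.1,0,0,0.4,1]
  ]
}}

```text
clock: 24.15
ee_pos: [0.5729, -0.1881, 0.0691]
orientation: [0.996, 0.084, -0.0, -0.0]
force: [-0.6, 1.0, -2.3]
gripper_width: 0.0212
gripper_force: 70.8
```

```bash
python3 - <<'E'
from h import *
st();legs((.5738,-.1884,.0685,-80.4))
E
```

```text
t 24.15 p [ 0.5729 -0.1881  0.0691] q [ 9.965e-01  8.370e-02 -3.000e-04 -2.000e-04] F [-0.6  1.  -2.3] w 0.0212 gf 70.8
leg (0.5738, -0.1884, 0.0685, -80.4) -> [0.09 0.05 0.06] [-0.  0.  0.]
```

>>> {"name": "arm_command", "arguments": {
  "increments": [
    [0.1,0,0.05,0,0,0,1],
    [0.1,0,0.1,0,0,0,1],
    [0.1,0,0.15,0,0,0,1],
    [0.1,0,0.15,0,0,0,1]
  ]
}}

```text
clock: 24.55
ee_pos: [0.5739, -0.1881, 0.0691]
orientation: [0.996, 0.084, -0.0, -0.0]
force: [-5.6, 0.8, 6.5]
gripper_width: 0.021
gripper_force: 72.0
```

```bash
python3 - <<'E'
from h import *
st()
E
```

```text
t 24.55 p [ 0.5739 -0.1881  0.0691] q [ 9.965e-01  8.380e-02 -3.000e-04 -0.000e+00] F [-5.6  0.8  6.5] w 0.021 gf 72.0
```

On the bench. Release, rise, then check the pusher against the pad.

>>> {"name": "arm_command", "arguments": {
  "increments": [
    [0,0,-0.1,0,0,0,0.8],
    [0,0,-0.1,0,0,0,0.4],
    [0,0,-0.1,0,0,0,0],
    [0,0,-0.1,0,0,0,0],
    [0,0,-0.1,0,0,0,0]
  ]
}}

```text
clock: 25.05
ee_pos: [0.5742, -0.1881, 0.0692]
orientation: [0.996, 0.084, 0.0, 0.0]
force: [0.5, -0.4, 0.2]
gripper_width: 0.0775
gripper_force: 0.0
```

>>> {"name": "arm_command", "arguments": {
  "increments": [
    [0,0,-4,0,0,0,0],
    [0,0,-9,0,0,0,0],
    [0,0,-14,0,0,0,0],
    [-6,8,-14,0,0,0,0.2],
    [-12,14,-14,0,0,0,0.4],
    [-16.5,15.5,-14,0,0,0,0.4],
    [-16.5,15.5,-14,0,0,0,0.4],
    [-16.5,15.5,-14,0,0,0,0.4]
  ]
}}

```text
clock: 25.85
ee_pos: [0.4348, -0.3708, 0.2093]
orientation: [0.997, 0.083, -0.0, 0.0]
force: [0.2, -0.0, 0.3]
gripper_width: 0.0514
gripper_force: 0.0
```

```bash
python3 - <<'E'
from h import *
st()
for n in('top','side','wrist'):
    c=snap(n);P=cloud(c);near=(np.hypot(P[...,0]-.567,P[...,1]+.187)<.085)
    for lo,hi in((.098,.115),(.027,.038)):
        m=near&(P[...,2]>lo)&(P[...,2]<hi)
        if m.sum()>20:
            r=cv2.minAreaRect((P[m][:,:2]*1000).astype(np.float32));print(n,lo,np.round(r[0],1),np.round(r[1],1),round(r[2],1),P[m][:,2].mean().round(4),m.sum())
    if n!='wrist': sherds(c)
    m=(P[...,2]>.112)&(P[...,2]<.128)&(np.hypot(P[...,0]-.437,P[...,1]+.369)<.02)
    if m.any(): print('stylus',P[m].mean(0).round(4),m.sum())
legs((.4365,-.369,.073,-80))
E
```

```text
t 25.85 p [ 0.4348 -0.3708  0.2093] q [ 9.966e-01  8.260e-02 -3.000e-04  5.000e-04] F [ 0.2 -0.   0.3] w 0.0514 gf 0.0
top 0.098 [ 572.  -187.8] [43.8 22.4] 9.9 0.1052 147
top 0.027 [ 570.8 -177.7] [130.6  43.7] 10.3 0.0322 322
sherd [192. 208.] 118 [0.558 0.329 0.014] x [0.543 0.577] y [0.315 0.345]
sherd [179. 220.] 339 [0.524 0.364 0.015] x [0.498 0.548] y [0.316 0.413]
sherd [193. 244.] 123 [0.455 0.319 0.015] x [0.44 0.47] y [0.305 0.336]
stylus [ 0.4347 -0.3623  0.1143] 5
side 0.098 [ 560.6 -191.4] [18.1 21.1] 11.7 0.1038 46
side 0.027 [ 547.7 -183.7] [83.9 43.5] 8.8 0.0327 189
sherd [238. 172.] 232 [0.533 0.35  0.014] x [0.497 0.573] y [0.311 0.412]
sherd [225. 183.] 47 [0.459 0.314 0.016] x [0.448 0.471] y [0.302 0.335]
stylus [ 0.4346 -0.3721  0.1203] 60
wrist 0.027 [ 535.2 -184.8] [56.1 44.6] 10.2 0.031 1876
stylus [ 0.4374 -0.3691  0.1196] 375
leg (0.4365, -0.369, 0.073, -80) -> [ 0.05 -0.07 13.63] [ 0.  -0.  -0.6]
```

The pusher is back within 1 mm and stands upright, and the sherds are unchanged. Re-grasp the stylus.

>>> {"name": "arm_command", "arguments": {
  "increments": [
    [0.1,-0.1,4,0,0,-0.6,0.4],
    [0.1,-0.1,7,0,0,-0.6,0.4],
    [0.1,-0.1,9,0,0,-0.6,0.4],
    [0.1,-0.1,11,0,0,-0.6,0.4],
    [0.1,-0.1,13,0,0,-0.6,0.4],
    [0.1,-0.1,13.6,0,0,-0.6,0.4],
    [0.1,-0.1,13.6,0,0,-0.6,0.4],
    [0.1,-0.1,13.6,0,0,-0.6,0.4]
  ]
}}

```text
clock: 26.8
ee_pos: [0.439, -0.3673, 0.0742]
orientation: [0.996, 0.089, 0.0, 0.0]
force: [0.1, -0.0, 0.5]
gripper_width: 0.0511
gripper_force: 0.0
```

>>> {"name": "arm_command", "arguments": {
  "increments": [
    [0,0,0,0,0,0,0.8],
    [0,0,0,0,0,0,0.95],
    [0,0,0,0,0,0,1],
    [0,0,0,0,0,0,1],
    [0,0,0,0,0,0,1],
    [0,0,0,0,0,0,1],
    [0,0,0,0,0,0,1]
  ],
  "force": 60
}}

```text
clock: 27.5
ee_pos: [0.4385, -0.3678, 0.0741]
orientation: [0.996, 0.089, 0.0, 0.001]
force: [0.5, 0.9, 5.2]
gripper_width: 0.0146
gripper_force: 58.4
```

>>> {"name": "arm_command", "arguments": {
  "increments": [
    [0,0,-1,0,0,0,1],
    [0,0,-3,0,0,0,1],
    [0,0,-5,0,0,0,1],
    [0,0,-7,0,0,0,1],
    [0,0,-7.7,0,0,0,1],
    [0,0,-7.7,0,0,0,1],
    [0,0,-7.7,0,0,0,1]
  ]
}}

```text
clock: 28.2
ee_pos: [0.4376, -0.3668, 0.1493]
orientation: [0.996, 0.089, -0.0, -0.001]
force: [-0.2, 0.2, -0.8]
gripper_width: 0.0146
gripper_force: 58.5
```

```bash
python3 - <<'E'
from h import *
w=snap('wrist');a=st()
# tip pixel: topmost dark-grey column of stylus silhouette above collar, on/near the stand
P=cloud(w);m=(P[...,2]>.078)&(P[...,2]<.12);m[:,:300]=0;m[:,340:]=0
v,u=np.nonzero(m&(np.arange(400)[:,None]<235));print('tip px',u[v<=v.min()+1].mean(),v.min(),onplane(w,u[v<=v.min()+1].mean(),v.min(),a['ee_pos'][2]-.0655).round(4)-a['ee_pos'])
legs((.521,-.343,.15,-80))
E
```

```text
t 28.25 p [ 0.4375 -0.3666  0.1489] q [ 9.96e-01  8.89e-02 -6.00e-04 -9.00e-04] F [-0.1 -0.4 -0.1] w 0.0147 gf 58.5
tip px 317.7692307692308 214 [-0.00015873  0.00017763 -0.0654717 ]
leg (0.521, -0.343, 0.15, -80) -> [ 8.64 -0.84 -0.12] [-0.1  0.1  0.2]
```

```bash
python3 - <<'E'
from h import *
legs((.5238,-.342,.15,-80.0),(.5238,-.342,.125,-80.0))
E
```

```text
leg (0.5238, -0.342, 0.15, -80.0) -> [ 8.93 -0.89 -0.12] [-0.1  0.1  0.2]
leg (0.5238, -0.342, 0.125, -80.0) -> [ 8.94 -0.89  2.38] [-0.1  0.1  0.2]
```

>>> {"name": "arm_command", "arguments": {
  "increments": [
    [3,-0.3,0,0,0,0,1],
    [6,-0.6,0,0,0,0,1],
    [8.9,-0.9,0,0,0,0,1],
    [8.9,-0.9,1,0,0,0,1],
    [8.9,-0.9,2.3,0,0,0,1],
    [8.9,-0.9,2.3,0,0,0,1],
    [8.9,-0.9,2.3,0,0,0,1],
    [8.9,-0.9,2.3,0,0,0,1]
  ]
}}

```text
clock: 29.05
ee_pos: [0.5234, -0.3431, 0.1273]
orientation: [0.996, 0.088, -0.0, 0.0]
force: [0.4, -0.5, -0.6]
gripper_width: 0.0139
gripper_force: 58.5
```

```bash
python3 - <<'E'
from h import *
s=snap('side');w=snap('wrist');t=snap('top');a=st();sherds(t)
tip=a['ee_pos']+[.0005,0,-.067];print('tip est',tip,'px',proj(w,tip),proj(s,tip),'store',proj(w,[.5245,-.342,.04]))
u,v=map(int,proj(w,tip));u2,v2=map(int,proj(s,tip))
cv2.imwrite('pics/z2.png',np.hstack([cv2.resize(c['color'][b-40:b+40,x-40:x+40],(390,390)) for c,x,b in((s,u2,v2),(w,u,v))])[:,:,::-1])
E
```

```text
t 29.2 p [ 0.5241 -0.3432  0.128 ] q [9.961e-01 8.860e-02 4.000e-04 4.000e-04] F [ 0.5 -0.8  0.3] w 0.0148 gf 58.5
sherd [192. 207.] 122 [0.559 0.329 0.014] x [0.543 0.574] y [0.315 0.345]
sherd [179. 220.] 340 [0.524 0.363 0.015] x [0.496 0.548] y [0.316 0.412]
sherd [193. 244.] 123 [0.455 0.319 0.015] x [0.44 0.47] y [0.304 0.336]
tip est [ 0.52455512 -0.34319256  0.06097292] px (np.float64(318.42385022464236), np.float64(212.24763123514728)) (np.float64(388.41445222438125), np.float64(269.65434765275097)) store (np.float64(316.7877708138233), np.float64(201.99043914789894))
```

View pics/z2.png

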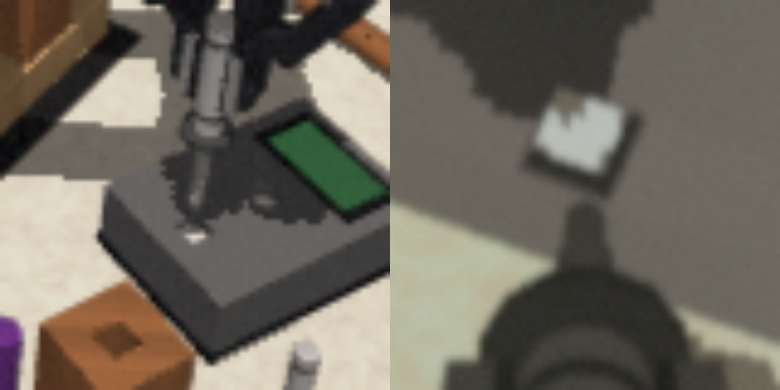

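The tip (crop 586,203) lines up with the square store recess (crop 581,145), and all sherds are in the pan. Press.

>>> {"name": "arm_command", "arguments": {
  "increments": [
    [0,-0.1,1,0,0,0,1],
    [0,-0.1,2,0,0,0,1],
    [0,-0.1,2.6,0,0,0,1],
    [0,-0.1,3.0,0,0,0,1],
    [0,-0.1,3.2,0,0,0,1],
    [0,-0.1,3.4,0,0,0,1],
    [0,-0.1,3.5,0,0,0,1],
    [0,-0.1,3.5,0,0,0,1]
  ]
}}

```text
clock: 30.0
ee_pos: [0.5245, -0.3417, 0.0945]
orientation: [0.996, 0.089, 0.0, 0.0]
force: [-3.1, 3.7, 13.0]
gripper_width: 0.0147
gripper_force: 60.3
```

>>> {"name": "arm_command", "arguments": {
  "increments": [
    [0,0,0.1,0,0,0,1],
    [0,0,0.2,0,0,0,1],
    [0,0,0.2,0,0,0,1],
    [0,0,0.2,0,0,0,1]
  ]
}}

```text
clock: 30.4
ee_pos: [0.5249, -0.3419, 0.0942]
orientation: [0.996, 0.089, 0.001, 0.001]
force: [-5.2, 5.4, 20.3]
gripper_width: 0.0147
gripper_force: 61.3
```

Bottomed at 20 N with the tip at about 0.027. Lift and return it to the stand.

>>> {"name": "arm_command", "arguments": {
  "increments": [
    [0,0,-1,0,0,0,1],
    [0,0,-3,0,0,0,1],
    [0,0,-5,0,0,0,1],
    [0,0,-5.8,0,0,0,1],
    [0,0,-5.8,0,0,0,1],
    [0,0,-5.8,0,0,0,1]
  ]
}}

```text
clock: 31.0
ee_pos: [0.5235, -0.3414, 0.1473]
orientation: [0.996, 0.089, -0.0, -0.0]
force: [0.4, -0.2, -1.4]
gripper_width: 0.0144
gripper_force: 58.6
```

```bash
python3 - <<'E'
from h import *
st();legs((.437,-.369,.15,-80))
E
```

```text
t 31.0 p [ 0.5235 -0.3414  0.1473] q [ 9.96e-01  8.89e-02 -4.00e-04 -4.00e-04] F [ 0.4 -0.2 -1.4] w 0.0144 gf 58.6
leg (0.437, -0.369, 0.15, -80) -> [-9.    1.19 -0.26] [-0.   0.   0.2]
```

>>> {"name": "arm_command", "arguments": {
  "increments": [
    [-3,0.4,-0.3,0,0,0,1],
    [-6,0.8,-0.3,0,0,0,1],
    [-9,1.2,-0.3,0,0,0,1],
    [-9,1.2,-0.3,0,0,0,1],
    [-9,1.2,-0.3,0,0,0,1],
    [-9,1.2,-0.3,0,0,0,1],
    [-9,1.2,-0.3,0,0,0,1]
  ]
}}

```text
clock: 31.7
ee_pos: [0.4382, -0.3689, 0.1508]
orientation: [0.996, 0.089, -0.0, -0.0]
force: [0.1, 0.9, -1.3]
gripper_width: 0.0143
gripper_force: 58.6
```

```bash
python3 - <<'E'
from h import *
w=snap('wrist');a=st()
tip=a['ee_pos']+[.0005,0,-.067];print('tip',proj(w,tip))
# hole: dark square on the stand top
hsv=cv2.cvtColor(w['color'],cv2.COLOR_RGB2HSV);m=np.zeros((400,640),np.uint8);m[170:212,295:345]=1
dark=((hsv[...,2]<58)&(m>0)).astype(np.uint8);k,L,q,ce=cv2.connectedComponentsWithStats(dark)
for i in range(1,k):
    if q[i,4]>30: print(q[i],ce[i].round(1),onplane(w,*ce[i],.052).round(4))
legs((.437,-.369,.0745,-80))
cv2.imwrite('pics/h2.png',cv2.resize(w['color'][150:250,270:370],(500,500))[:,:,::-1])
E
```

```text
t 31.75 p [ 0.4382 -0.369   0.1509] q [ 9.96e-01  8.94e-02 -0.00e+00 -1.00e-04] F [ 0.  -0.5 -1.3] w 0.0144 gf 58.6
tip (np.float64(318.5361237219233), np.float64(212.5467129981831))
[334 170  11   5  31] [340.3 171.2] [ 0.4633 -0.3818  0.052 ]
[306 188  23  21 300] [317.4 198.2] [ 0.4382 -0.3682  0.052 ]
leg (0.437, -0.369, 0.0745, -80) -> [-0.12 -0.02  7.64] [-0.   0.   0.3]
```

View pics/h2.png

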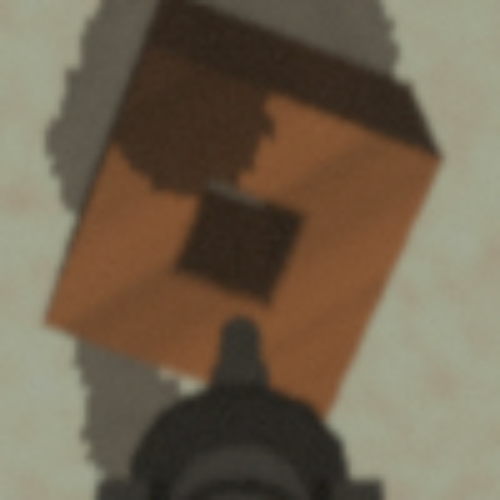

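The tip at crop (240,320) points at the hole centred on (240,243). Lower straight down, release and rise.

>>> {"name": "arm_command", "arguments": {
  "increments": [
    [-0.1,0,1.5,0,0,0,1],
    [-0.1,0,3,0,0,0,1],
    [-0.1,0,4.5,0,0,0,1],
    [-0.1,0,6,0,0,0,1],
    [-0.1,0,7,0,0,0,1],
    [-0.1,0,7.5,0,0,0,1],
    [-0.1,0,7.6,0,0,0,1],
    [-0.1,0,7.6,0,0,0,1]
  ]
}}

```text
clock: 32.55
ee_pos: [0.4363, -0.3696, 0.0752]
orientation: [0.996, 0.089, -0.0, -0.0]
force: [-0.2, 0.4, -0.4]
gripper_width: 0.0144
gripper_force: 58.6
```

>>> {"name": "arm_command", "arguments": {
  "increments": [
    [0,0,0,0,0,0,0.4],
    [0,0,0,0,0,0,0.4],
    [0,0,0,0,0,0,0.4],
    [0,0,0,0,0,0,0.4],
    [0,0,0,0,0,0,0.4]
  ]
}}

```text
clock: 33.05
ee_pos: [0.4365, -0.3697, 0.0754]
orientation: [0.996, 0.089, 0.0, 0.0]
force: [-0.0, -0.7, -0.5]
gripper_width: 0.0511
gripper_force: 0.0
```

>>> {"name": "arm_command", "arguments": {
  "increments": [
    [0,0,-4,0,0,0,0.4],
    [0,0,-9,0,0,0,0.4],
    [0,0,-14,0,0,0,0.4],
    [0,0,-14,0,0,0,0.4],
    [0,0,-14,0,0,0,1],
    [0,0,-14,0,0,0,1]
  ]
}}

```text
clock: 33.65
ee_pos: [0.4359, -0.369, 0.214]
orientation: [0.996, 0.089, -0.001, -0.001]
force: [0.8, 0.1, -0.6]
gripper_width: 0.0233
gripper_force: 0.0
```

```bash
python3 - <<'E'
from h import *
a=st()
S=pickle.load(open('side0.pkl','rb'));T=pickle.load(open('top0.pkl','rb'))
for n,c in(('wrist',snap('wrist')),('side',snap('side')),('T0',T),('S0',S)):
    P=cloud(c);m=(P[...,2]>.112)&(P[...,2]<.128)&(np.hypot(P[...,0]-.437,P[...,1]+.369)<.02)
    print(n,'stylus',P[m].mean(0).round(4),np.percentile(P[m][:,2],95).round(4),m.sum())
    hsv=cv2.cvtColor(c['color'],cv2.COLOR_RGB2HSV)
    m=(P[...,2]>.06)&(P[...,2]<.09)&(np.hypot(P[...,0]-.715,P[...,1]-.11)<.05)&(hsv[...,2]<45)
    if m.sum()>20:
        r=cv2.minAreaRect((P[m][:,:2]*1000).astype(np.float32));print(n,'padtip',P[m].mean(0).round(4),np.round(r[0]),np.round(r[1]),round(r[2]),m.sum())
legs((.55,-.1,.22,-90,1),(.70,.115,.2,-90,1))
E
```

```text
t 33.65 p [ 0.4359 -0.369   0.214 ] q [ 9.96e-01  8.89e-02 -6.00e-04 -8.00e-04] F [ 0.8  0.1 -0.6] w 0.0233 gf 0.0
wrist stylus [ 0.4349 -0.3693  0.1196] 0.1219 357
side stylus [ 0.4314 -0.3722  0.1198] 0.1234 60
side padtip [0.7039 0.1075 0.0802] [708. 112.] [38. 26.] 76 48
T0 stylus [ 0.4363 -0.3669  0.1207] 0.124 41
T0 padtip [0.7069 0.1132 0.079 ] [723. 110.] [37. 61.] 78 137
S0 stylus [ 0.4361 -0.3709  0.1201] 0.124 61
S0 padtip [0.7047 0.1078 0.08  ] [707. 113.] [36. 27.] 79 50
leg (0.55, -0.1, 0.22, -90, 1) -> [ 16.01 -24.42  -0.64] [-0.2  0.1 10.2]
leg (0.7, 0.115, 0.2, -90, 1) -> [ 15.  -21.5   2. ] [0. 0. 0.]
```

The stylus hangs correctly again (top at 0.122). The stamp's press pad is at (0.708,0.1135,0.079). Move there with the fingers shut.

```bash
python3 - <<'E'
from h import *
legs((.57,-.13,.21,-90,1),(.708,.1135,.15,-90,1))
E
```

```text
leg (0.57, -0.13, 0.21, -90, 1) -> [ 17.45 -21.11   0.34] [-0.2  0.1 10.2]
leg (0.708, 0.1135, 0.15, -90, 1) -> [ 13.8  -24.35   6.  ] [0. 0. 0.]
```

>>> {"name": "arm_command", "arguments": {
  "increments": [
    [3,-3.6,0.3,0,0,3,1],
    [6,-7.2,0.3,0,0,6,1],
    [9,-11,0.3,0,0,10.2,1],
    [12,-14.5,0.3,0,0,10.2,1],
    [15,-18,0.3,0,0,10.2,1],
    [17.4,-21.1,0.3,0,0,10.2,1]
  ]
}}

```text
clock: 34.35
ee_pos: [0.5705, -0.1286, 0.2105]
orientation: [1.0, 0.0, -0.001, -0.001]
force: [0.1, 0.0, 0.5]
gripper_width: -0.0002
gripper_force: 0.0
```

>>> {"name": "arm_command", "arguments": {
  "increments": [
    [2,-4,0,0,0,0,1],
    [4.5,-8,0,0,0,0,1],
    [7,-12,0,0,0,0,1],
    [9.5,-16.5,1,0,0,0,1],
    [12,-21,3,0,0,0,1],
    [13.8,-24.4,6,0,0,0,1],
    [13.8,-24.4,6,0,0,0,1],
    [13.8,-24.4,6,0,0,0,1]
  ]
}}

```text
clock: 35.15
ee_pos: [0.7063, 0.1142, 0.1478]
orientation: [1.0, 0.001, -0.003, 0.0]
force: [-0.1, -0.5, -0.7]
gripper_width: 0.0004
gripper_force: 0.0
```

```bash
python3 - <<'E'
from h import *
a=st();w=snap('wrist');P=cloud(w);hsv=cv2.cvtColor(w['color'],cv2.COLOR_RGB2HSV)
m=(P[...,2]>.07)&(P[...,2]<.09)&(np.hypot(P[...,0]-.708,P[...,1]-.1135)<.03)
if m.any(): r=cv2.minAreaRect((P[m][:,:2]*1000).astype(np.float32));print(r,P[m].mean(0),m.sum())
sherds(snap('top'));legs((.708,.1135,.09,-90))
E
```

```text
t 35.15 p [0.7063 0.1142 0.1478] q [ 1.0e+00  1.2e-03 -3.4e-03  3.0e-04] F [-0.1 -0.5 -0.7] w 0.0004 gf 0.0
((714.2611694335938, 113.45713806152344), (38.00783920288086, 37.99039840698242), 76.87316131591797) [0.71229103 0.11426776 0.07704487] 2372
sherd [165. 218.] 78 [0.531 0.402 0.016] x [0.513 0.547] y [0.391 0.415]
leg (0.708, 0.1135, 0.09, -90) -> [ 0.   -0.15  6.19] [ 0.   0.1 -0. ]
```

>>> {"name": "arm_command", "arguments": {
  "increments": [
    [0.2,0,3,0,0,0,1],
    [0.2,0,5.5,0,0,0,1],
    [0.2,0,6.5,0,0,0,1],
    [0.2,0,7.3,0,0,0,1],
    [0.2,0,8,0,0,0,1],
    [0.2,0,8.7,0,0,0,1],
    [0.2,0,9.3,0,0,0,1],
    [0.2,0,9.3,0,0,0,1]
  ]
}}

```text
clock: 36.05
ee_pos: [0.7111, 0.1128, 0.0609]
orientation: [1.0, -0.0, 0.001, -0.0]
force: [-3.5, -0.3, 6.8]
gripper_width: -0.0004
gripper_force: 3.4
```

>>> {"name": "arm_command", "arguments": {
  "increments": [
    [0,0,0.1,0,0,0,1],
    [0,0,0.2,0,0,0,1],
    [0,0,0.2,0,0,0,1]
  ]
}}

```text
clock: 36.35
ee_pos: [0.711, 0.1129, 0.0598]
orientation: [1.0, 0.0, 0.001, -0.0]
force: [-3.7, -0.7, 7.3]
gripper_width: -0.0001
gripper_force: 3.6
```

>>> {"name": "arm_command", "arguments": {
  "increments": [
    [0,0,0.2,0,0,0,1],
    [0,0,0.4,0,0,0,1],
    [0,0,0.6,0,0,0,1],
    [0,0,0.6,0,0,0,1]
  ]
}}

```text
clock: 36.75
ee_pos: [0.7108, 0.113, 0.0541]
orientation: [1.0, 0.0, 0.001, -0.0]
force: [-6.6, -0.7, 8.9]
gripper_width: -0.0002
gripper_force: 4.6
```

>>> {"name": "arm_command", "arguments": {
  "increments": [
    [0,0,0.1,0,0,0,1],
    [0,0,0.2,0,0,0,1],
    [0,0,0.2,0,0,0,1],
    [0,0,0.2,0,0,0,1]
  ]
}}

```text
clock: 37.15
ee_pos: [0.7109, 0.113, 0.0538]
orientation: [1.0, 0.0, 0.001, 0.0]
force: [-11.3, 0.3, 17.2]
gripper_width: 0.0003
gripper_force: 8.7
```

The stop is reached (17 N, z not moving). Let it spring back, rise away and do a final check.

>>> {"name": "arm_command", "arguments": {
  "increments": [
    [0,0,-1,0,0,0,1],
    [0,0,-2,0,0,0,1],
    [0,0,-3.5,0,0,0,1],
    [0,0,-7,0,0,0,1],
    [0,0,-12,0,0,0,1],
    [0,0,-16,0,0,0,1],
    [-5,3,-16,0,0,0,1],
    [-10,7,-16,0,0,0,1]
  ]
}}

```text
clock: 37.95
ee_pos: [0.6285, 0.057, 0.2121]
orientation: [1.0, 0.001, 0.002, -0.0]
force: [-0.2, -1.1, -0.4]
gripper_width: 0.0001
gripper_force: 0.0
```

>>> {"name": "arm_command", "arguments": {
  "increments": [
    [-4,4,0,0,0,0,1],
    [-8,8,0,0,0,0,1],
    [-12,12,0,0,0,0,1],
    [-12,12,0,0,0,0,1],
    [-12,12,0,0,0,0,1],
    [-12,12,0,0,0,0,1]
  ]
}}

```text
clock: 38.55
ee_pos: [0.5082, -0.0634, 0.21]
orientation: [1.0, -0.001, 0.001, -0.0]
force: [0.7, 1.1, -0.6]
gripper_width: 0.0001
gripper_force: 0.0
```

```bash
python3 - <<'E'
from h import *
st();t=snap('top');s=snap('side','end')
for c in(t,s):
    sherds(c);P=cloud(c)
    m=(P[...,2]>.112)&(P[...,2]<.128)&(np.hypot(P[...,0]-.437,P[...,1]+.369)<.02);print('stylus',P[m].mean(0).round(4),np.percentile(P[m][:,2],95))
    m=(np.hypot(P[...,0]-.571,P[...,1]+.188)<.03)&(P[...,2]>.098)&(P[...,2]<.115)
    if m.sum()>5:r=cv2.minAreaRect((P[m][:,:2]*1000).astype(np.float32));print('pusher',r)
    m=(np.hypot(P[...,0]-.708,P[...,1]-.1135)<.02);print('lever z',np.percentile(P[m][:,2],97))
E
```

```text
t 38.55 p [ 0.5082 -0.0634  0.21  ] q [ 1.e+00 -6.e-04  6.e-04 -2.e-04] F [ 0.7  1.1 -0.6] w 0.0001 gf 0.0
sherd [192. 208.] 119 [0.558 0.329 0.014] x [0.543 0.574] y [0.315 0.345]
sherd [179. 220.] 348 [0.524 0.363 0.015] x [0.496 0.548] y [0.316 0.413]
sherd [193. 244.] 120 [0.456 0.319 0.015] x [0.44 0.47] y [0.304 0.336]
stylus [ 0.4318 -0.3677  0.1213] 0.12478041482052835
pusher ((563.9158325195312, -196.2869415283203), (15.248424530029297, 32.0888786315918), 71.03907775878906)
lever z 0.08376489580259168
sherd [238. 172.] 238 [0.533 0.35  0.014] x [0.497 0.574] y [0.312 0.412]
sherd [225. 183.] 47 [0.459 0.315 0.016] x [0.447 0.472] y [0.301 0.334]
stylus [ 0.4316 -0.3719  0.1195] 0.12365564069503623
pusher ((574.0200805664062, -189.21661376953125), (46.779296875, 21.401355743408203), 8.624959945678711)
lever z 0.0844176320345632
```

View pics/end.png

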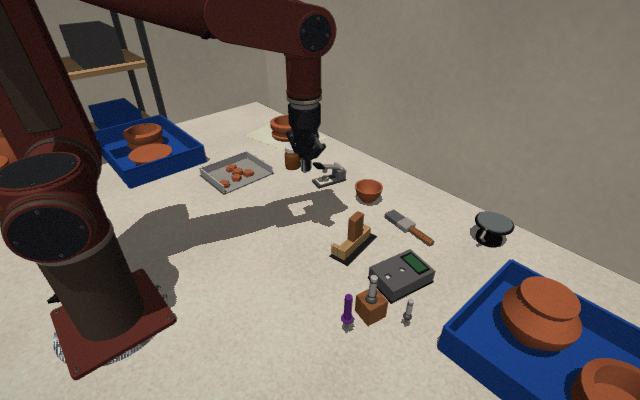

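The final picture shows the sherds in the pan (237,175), the stylus in its stand (373,290), the pusher on its pad (354,238) and the lever up (318,166). Hand in.

```bash
python3 -c "
from cell import manip
print(manip.finish_job())"
```

```text
the job is handed in; nothing more can be done
None
```

I zeroed the scale, swept all five sherds into the pan, pressed store, worked the stamp lever, returned the stylus and pusher to their places, and handed the job in at about 39 s; the hand-in returned no verdict.

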